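# Make the spit grill ready with corn cobs

### The job

Get the table-top spit grill ready: slide the drip tray into its bay under the grill until it is fully home, and press every corn-cob spit from the chopping board down into a free station of the grill so that its ends snap in between the two spring clips. Only when tray and spits are all in, turn the selector from off to the two-dot mark. Leave the timer, the salt mill and the mug where they stand.

Things in the scene. Friction and masses are not known exactly. Their poses are not given: they have to be found in the camera images.
- grill: Electric table-top spit grill, fast; origin on the worktop under the middle of its stations; 232 mm along x, front (tray end, faces the robot's left) at x=-116; y along the spits. Walls at y=+-111, 98 high; points between notches 122 high, clip tips 130; black control housing y=-113 to -185, 70 high. Between the sides nothing is above 57 mm. Tray bay underneath, at worktop level.
- bay (a point): Where point tray_centre is when the tray is fully home against the stop at the back of the bay, 12 mm above the worktop. Axes as the grill's: +x is the way in. The bay is 135 mm wide between its side walls and 41 mm high; its floor is the worktop.
- bay_mouth (a point): Middle of the bay's mouth, in the plane of the grill's front face, 20 mm above the worktop; axes as the grill's. Two flared cheeks stand 22 mm out in front of it, 157 mm apart at their tips, to guide the tray in.
- tray_centre (a point): Steel drip tray, 215 mm long (x), 130 mm wide (y), walls 24 mm high, 450 g, loose on the worktop and slid along it. Point in the middle, 12 mm above its underside. x points away from the handle, the way it goes into the bay.
- tray_handle (a point): Middle of the tray's black handle bar, 165.5 mm in front (-x) of the tray's centre; axes as the tray's. Bar 84 mm long (y), 11 thick (x), 28 to 52 mm above the worktop, on two arms 36 mm to either side, with 52 mm open between bar and tray. Grip from above across its thickness. With the tray home it is 57 mm in front of the grill's front face.
- spit_1_centre (a point): Middle of a corn cob on a steel spit, on its axis; x along the spit, ends alike. 172 mm long, 160 g: cob 31 mm thick, 112 long; square plate 36x36x3 at 59 to 62 mm from the middle; end knob 24 mm thick at 66 to 80; cone (chamfered end) to a 6 mm flat at 86. Lies on its plates, axis 36 mm above the worktop, does not roll. Grip across the cob's middle. May be absent (None).
- spit_2_centre (a point): Middle of another corn-cob spit like spit_1; may be absent (None).
- spit_3_centre (a point): Middle of another corn-cob spit like spit_1; may be absent (None).
- spit_4_centre (a point): Middle of another corn-cob spit like spit_1; may be absent (None).
- station_1 (a point): Place of a spit's middle when snapped in, 100 mm up (rests 0 to 1 mm lower); y along the spit, x to the grill's back. Stations 60 mm apart along x. At each end: a notch 27 mm wide, widening up at 45 degrees, for the end knob, then a sprung leaf with a bead and flared top. Cones touch the beads 19 mm above; about 10 N down spreads the leaves 4.5 mm and it snaps home.
- station_2 (a point): Station 2 from the tray end, like station_1.
- station_3 (a point): Station 3 from the tray end, like station_1.
- station_4 (a point): Station 4 from the tray end, like station_1.
- selector (a joint): Angle of the selector knob on the control housing, rad, growing clockwise seen from above, with four detents: 0 = off (bar mark, the start), 0.6 = one dot, 1.2 = two dots, 1.8 = three dots. A spring pulls it to the nearest mark, up to about 0.1 N m between marks; it stays where it is left.
- selector_grip (a point): On the selector knob's upright axis at the height to grip, 101 mm above the worktop. Black disc 45 mm in diameter with a bar 44 mm long, 13 wide, 79 (top of the disc) to 106 mm above the worktop; housing's top at 70 mm. x along the bar to the end with the white pointer line; marks on the plate round it.
- timer: Egg timer, cream, 66 mm in diameter and 65 mm high, on the worktop; origin under its middle. A bystander.
- salt: Salt mill, 44 mm in diameter and 90 mm high, on the worktop; origin under its middle. A bystander.
- mug: White mug, 82 x 112 x 94 mm, on the worktop; origin under its middle. A bystander.
- board: Wooden chopping board, 200 mm (x) by 300 mm (y), 18 mm thick, fast on the worktop; origin under its middle. The spits lie on it along its x, about 60 mm apart.
There are look-alikes about, which are no part of the job. What is shaped like the part that bears spit_2_centre but purple is not meant.

How it is judged:
By the outcome, as a careful person would: the job done as asked, in the order asked, and still so for the second after the job is handed in, with the robot touching nothing.
Of spit_1, spit_2, spit_3, spit_4 only 2 to 4 are there at a start; the rules pass over those that are not, and their reading is None.
At some moment in a run one of tray may be knocked a few centimetres aside while the robot is not near it.
Once in a run the grip may slacken for a moment while it holds something.
It also fails if it takes over 210 s, if anything falls off the work surface, if the arm or the gripper's body presses on something with over 40 N, if the wrist force passes 120 N, or if a joint passes its speed limit or range.

### The arm

A 7-joint arm with a two-finger parallel gripper is mounted at the origin on a cart in front of the work surface, level with it; the furniture and walls round the work are solid. World frame = base frame: x ahead of the robot, y to its left, z up, the work surface at z = 0. Lengths are in m, angles in rad, forces in N, time in s.
With the tool pointing down it reaches from about 0.4 to 0.85 m from the base axis. Payload 10.4 kg.
Tool frame: the origin (TCP) lies at the very end of the fingers, on their centre line; the grasp point (between the pads) lies manip.hold_point_z behind it (manip.hold_point_z is the distance from the TCP to the grasp point, in m); z points along the fingers, y is the direction in which the jaws open and shut (so a half turn about z gives the same grasp; the last joint's range is limited). The gripper opens to 85 mm and grips with 20 to 120 N. Pads are 22 mm wide; open, the fingers measure 114 mm over their backs; the gripper's body (76 mm by 85 mm) begins 54 mm behind the grasp point. The pads swing forward as they close: fully open they stand 13 mm farther back than shut.
Start: joints at [-1.225, 0.332, -0.065, 1.46, 0.022, 1.35, -0.088], TCP at [0.225, 0.583, 0.231] pointing down, gripper open.
Joint ranges: [-2.6, 2.6], [-0.5, 2.12], [-1.47, 1.34], [0.16, 2.42], [-1.27, 4.41], [0.06, 2.06], [-2.6, 2.6]. Speed limits (rad/s): [2.22, 2.22, 2.79, 2.79, 3.14, 3.14, 3.14].

### API

Orientations are given as a unit quaternion [x, y, z, w].
In Python, from workcell import manip gives the robot as it stands.
- The arm moves only by the tool jog_arm, never from a script. Its arguments are lists of equal length, an entry for each row: "translation": the shift along the world's x, y, z in mm, a list of three; "turn": the turn about the world's z in degrees. In form: {"translation": [[x, y, z], ...], "turn": [turn, ...]}. A call has 1 to 12 rows; each row is the pose to reach, as a shift and turn from the pose measured when the call began; what a row does not reach only later rows make up. A row lasts 1/12 s, in which the tool goes at most 41.7 mm and 7.16 degrees, less where a joint would pass 70% of its speed; a pose out of reach is approached as far as the arm can. A call with a gripper value outside its range is refused whole. "grip" is the finger opening in mm, from 0 to 85.4, set as the call begins (left out, the last holds). The fingers move at their own pace and stop on an object; "grip_force" is the grip in N (left out, the last holds). Time passes only in rows, so rows that repeat a pose let the fingers close. It gives the time, the measured TCP pose, the force and the opening at its end, in the units of the state.
- manip.get_obs(): the state, without advancing time (a new reading comes with each control period).
- manip.camera(name): name is "scene" or "top" or "wrist"; returns a dict with "frame" (400x640x3 uint8, red, green, blue), "mtx" (3x3 intrinsics, pixels), "pose" (4x4, takes a point from camera to world coordinates). Camera axes: x right, y down, z forward; pixel columns grow to the right and rows downward; lengths in m; the calibration is good to about 2 mm. A picture is of the moment at which its call begins. There is no depth.
- manip.hand_in(): hands the job in, once; it reports no verdict.
Trained networks look in a picture, given as the dict that the camera call returned (one of the last four; its "shot" number tells which), for a name from the list of things; names that differ only in an ending like _2 or _b are one class to them, and where a whole thing is asked for, a point or a joint stands for the part that bears it (a point fixed in the world has none). Each returns a list of dicts, best first, with "confidence" (0 to 1); they miss things now and then, are a little off and sometimes report something else, mostly with a low value. They report only what shows in the picture. A call takes as long as a camera call. They do not tell look-alikes from the thing itself.
- manip.outline_of(picture, label): "mask" (400x640 bool, what is visible of it) and "extent" ([left, top, right, bottom] in pixels, round what is visible of it).
- manip.pinpoint(picture, label): "at" ([column, row] in pixels: a listed point, or the origin of a listed thing).
The state is a dict: "clock": time; "joint_pos": joint angles; "joint_velocities": joint speeds; "tau": joint torques, N m; "position": TCP position; "ee_rot": TCP orientation; "ft_force": force on the tool from outside, world axes, zero at the start; "torque": the same for the moment, N m; "grip_width": opening from 0.0 (shut) to 1.0 (fully open).
Only numpy, scipy, OpenCV 4.12 (cv2) and the standard library are available. Lean on these libraries where they do the work, as an engineer would, in place of code of your own. Each camera call takes 0.05 s, during which the arm holds its last target. There are 200 camera calls.

## Working session

There is one attempt and no reset: what is moved stays moved. The work goes in short steps, Python scripts to look and compute and a tool call to move; the robot and the scene stay as the last step left them, time stands still between calls to the robot, and variables do not carry over. Pictures are saved under pics/ and viewed, about 12 in all and at most 16, crops included, and the job is handed in when it is done.

Besides the shell and the picture viewer there is one more tool, called after "Request:" as a command line: name --pt "numbers of a row" for each row, then --argument value for the rest. jog_arm: Moves the arm, as the interface text tells. Its arguments: {"type":"object","properties":{"translation":{"type":"array"},"turn":{"type":"array"},"grip":{"type":"number"},"grip_force":{"type":"number"}},"required":["translation","turn"]}

```bash
ls; mkdir -p pics
cat > h.py <<'E'
import numpy as np, cv2
from workcell import manip
def snap(n,f=None):
    p=manip.camera(n)
    if f: cv2.imwrite('pics/'+f,p['frame'][:,:,::-1])
    return p
def ray(p,uv,z):
    d=np.linalg.inv(p['mtx'])@[uv[0],uv[1],1]; T=np.array(p['pose']); d=T[:3,:3]@d; o=T[:3,3]
    return o+d*(z-o[2])/d[2]
def proj(p,X):
    T=np.linalg.inv(p['pose']); c=T[:3,:3]@np.asarray(X)+T[:3,3]; u=p['mtx']@c; return u[:2]/u[2]
E
python3 - <<'E'
from h import *
H={'tray_handle':.04,'tray_centre':.012,'bay_mouth':.02,'spit_1_centre':.036,'station_1':.1,'selector_grip':.101,'grill':0,'board':0,'timer':0,'salt':0,'mug':0,'bay':.012}
print(manip.hold_point_z,manip.get_obs())
for n in ['top','scene']:
    p=snap(n,n+'0.png'); print(n,np.array(p['pose'])[:3,3].round(3))
    for k,z in H.items():
        for d in manip.pinpoint(p,k): print(k,np.round(d['at'],1),round(d['confidence'],2),ray(p,d['at'],z).round(4))
E
```

```text
pics
0.0187 {'clock': 0.0, 'joint_pos': array([-1.22459757,  0.33285448, -0.06470426,  1.46091471,  0.02159253,
        1.34989172, -0.0884864 ]), 'joint_velocities': array([ 0.00120169,  0.00061017,  0.0007334 ,  0.00241188, -0.00119284,
       -0.00199246, -0.00091447]), 'tau': array([ 1.49193849e-03, -6.25433493e+01,  4.99344617e-02, -3.91608846e+01,
        1.61311979e-02,  9.82431171e-03,  7.62942904e-06]), 'position': array([0.22517886, 0.58263913, 0.2305395 ]), 'ee_rot': array([ 1.83338188e-01,  9.83049662e-01, -6.79354091e-04, -9.90999142e-05]), 'ft_force': array([-0.56345672,  0.31764816, -0.27495914]), 'torque': array([ 0.03956057, -0.09317886, -0.00755181]), 'grip_width': 1.0002984096974312}
top [0.327 0.143 1.654]
tray_handle [303.4 240.9] 0.84 [0.4315 0.1804 0.04  ]
tray_centre [343.1 213.6] 0.64 [0.5262 0.046  0.012 ]
tray_centre [401.3 197.4] 0.52 [ 0.5822 -0.1543  0.012 ]
bay_mouth [400.6 196.5] 0.62 [ 0.5841 -0.1506  0.02  ]
spit_1_centre [254.1 209.7] 0.77 [0.5365 0.3466 0.036 ]
station_1 [433.2 188.7] 0.94 [ 0.5972 -0.2432  0.1   ]
station_1 [465.1 179.6] 0.83 [ 0.
[... 1116 characters left out ...]
.2] 0.66 [ 0.6095 -0.2918  0.1   ]
station_1 [382.  252.3] 0.57 [ 0.5911 -0.1705  0.1   ]
station_1 [397.6 266.6] 0.57 [ 0.5987 -0.235   0.1   ]
station_1 [353.6 293.3] 0.23 [ 0.4396 -0.2434  0.1   ]
selector_grip [355.4 296.1] 0.53 [ 0.4384 -0.2537  0.101 ]
grill [403.1 292.5] 0.56 [ 0.6099 -0.2687  0.    ]
board [266.4 188.2] 0.91 [0.4591 0.3398 0.    ]
board [380.4 255.1] 0.61 [ 0.6352 -0.1213  0.    ]
timer [428.5 291.5] 0.72 [ 0.6777 -0.3054  0.    ]
timer [353.2 213.8] 0.67 [0.6611 0.0715 0.    ]
timer [403.3 296.2] 0.45 [ 0.6023 -0.2791  0.    ]
salt [285.2 260.4] 0.73 [0.363  0.0176 0.    ]
mug [375.  196.4] 0.98 [0.7767 0.1011 0.    ]
bay [397.3 287. ] 0.73 [ 0.6008 -0.2498  0.012 ]
```

Run:
```python
import cv2
a=cv2.imread('pics/top0.png')[110:290,210:510]; cv2.imwrite('pics/topc.png',cv2.resize(a,None,fx=2.66,fy=2.66,interpolation=cv2.INTER_CUBIC))
a=cv2.imread('pics/scene0.png')[130:340,210:490]; cv2.imwrite('pics/scenec.png',cv2.resize(a,None,fx=2.8,fy=2.8,interpolation=cv2.INTER_CUBIC))
```

```text
(no output)
```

View pics/topc.png

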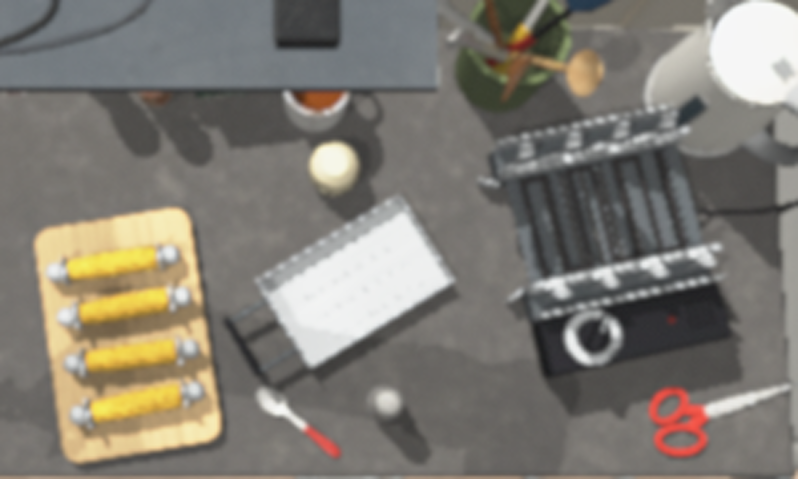

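View pics/scenec.png

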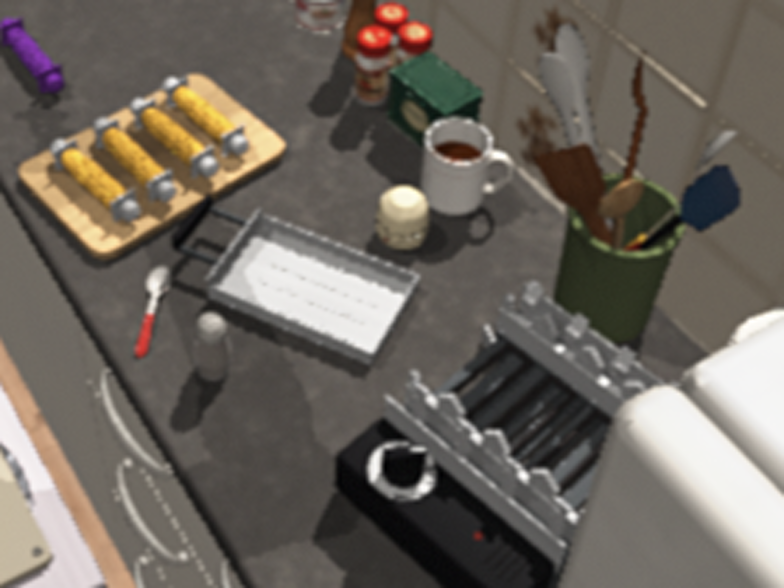

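Four yellow cob spits lie on the board, at crop pixels (113,263), (125,307), (132,355) and (138,403) in the top view. The purple dumbbell at scene crop (30,55) is the look-alike. All four stations look empty. The tray is at (355,280) and the selector at (593,338). I'll take the tray first.

Request:
jog_arm --pt "225 -400 20" --pt "225 -400 20" --pt "225 -400 20" --pt "225 -400 20" --pt "225 -400 20" --pt "225 -400 20" --pt "225 -400 20" --pt "225 -400 20" --pt "225 -400 20" --pt "225 -400 20" --pt "225 -400 20" --pt "225 -400 20" --turn '[7,14,21,28,35,42,49,56,56,56,56,56]' --grip 40

```text
clock: 2.3
position: [0.4526, 0.1776, 0.252]
ee_rot: [-0.297, 0.955, -0.0, 0.001]
ft_force: [0.3, -0.9, -0.3]
grip_width: 0.47
```

Run:
```python
from h import *
p=snap('wrist','w1.png'); o=manip.get_obs(); print(o['position'],o['joint_pos'].round(2),np.array(p['pose']).round(3))
for k,z in {'tray_handle':.04,'tray_centre':.012,'salt':0,'spit_1_centre':.036}.items():
    for d in manip.pinpoint(p,k): print(k,np.round(d['at'],1),round(d['confidence'],2),ray(p,d['at'],z).round(4))
p=snap('top')
for k,z in {'tray_handle':.045,'grill':.1,'spit_1_centre':.036,'station_1':.1}.items():
    for d in manip.pinpoint(p,k)+manip.outline_of(p,k):
        if 'at' in d: print(k,np.round(d['at'],1),round(d['confidence'],2),ray(p,d['at'],z).round(4))
        else: 
            r=cv2.minAreaRect(np.argwhere(d['mask'])[:,::-1].astype(np.float32)); b=cv2.boxPoints(r)
            print(k,'box',round(d['confidence'],2),np.mean([ray(p,q,z) for q in b],0).round(4),[ray(p,q,z)[:2].round(3).tolist() for q in b])
```

```text
[0.45356961 0.1760217  0.25204625] [-0.67  0.01  0.21  1.8   0.    1.34  1.71] [[-0.568  0.788  0.239  0.392]
 [ 0.823  0.543  0.165  0.136]
 [-0.     0.291 -0.957  0.395]
 [ 0.     0.     0.     1.   ]]
tray_handle [338.6 164.1] 0.6 [0.4325 0.1896 0.04  ]
tray_centre [215.  159.1] 0.55 [0.5219 0.0572 0.012 ]
salt [250.1  30.8] 0.69 [0.3664 0.0152 0.    ]
tray_handle [401.3 198.4] 0.5 [ 0.5737 -0.1482  0.045 ]
tray_handle box 0.64 [0.5274 0.0322 0.045 ] [[0.539, 0.139], [0.628, -0.01], [0.515, -0.074], [0.427, 0.074]]
tray_handle box 0.64 [ 0.5793 -0.3277  0.045 ] [[0.688, -0.106], [0.774, -0.498], [0.468, -0.544], [0.387, -0.163]]
tray_handle box 0.44 [0.5348 0.3667 0.045 ] [[0.541, 0.439], [0.563, 0.3], [0.528, 0.294], [0.507, 0.433]]
grill [431.6 195.5] 0.76 [ 0.5748 -0.2372  0.1   ]
grill box 0.61 [ 0.5753 -0.3158  0.1   ] [[0.681, -0.1], [0.766, -0.481], [0.467, -0.526], [0.387, -0.156]]
spit_1_centre [465.6 180. ] 0.23 [ 0.6385 -0.3708  0.036 ]
spit_1_centre box 0.72 [0.5368 0.3682 0.036 ] [[0.542, 0.441], [0.562, 0.301], [0.531, 0.296], [0.512, 0.435]]
station_1 [448.7 187.8] 0.97 [ 0.6002 -0.294   0.1   ]
station_1 [413.1 194. ] 0.96 [ 0.5797 -0.1771  0.1   ]
station_1 [467.  179.1] 0.83 [ 0.6291 -0.3552  0.1   ]
station_1 [431.4 188.5] 0.79 [ 0.5979 -0.2374  0.1   ]
station_1 box 0.89 [ 0.5722 -0.3062  0.1   ] [[0.678, -0.103], [0.761, -0.455], [0.464, -0.505], [0.386, -0.162]]
station_1 box 0.62 [0.5194 0.0354 0.1   ] [[0.53, 0.139], [0.617, -0.005], [0.508, -0.068], [0.423, 0.075]]
```

View pics/w1.png

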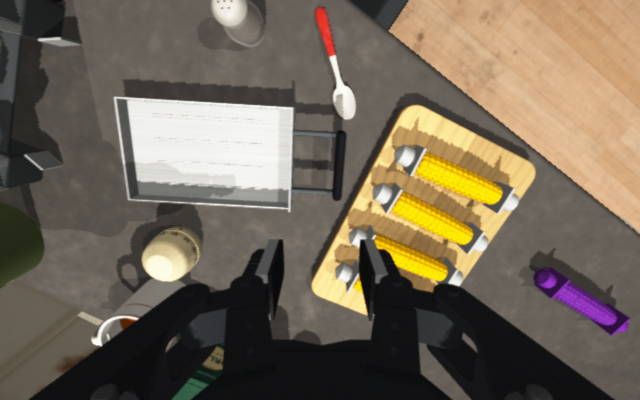

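The handle bar runs from about (341,133) to (338,199), with the tray to its left. I'll work out the grasp from these points, and take the spit positions from the same picture.

```bash
cat >> h.py <<'E'
R=lambda a:np.degrees(a)
def yawjaw():
    q=manip.get_obs()['ee_rot']; from scipy.spatial.transform import Rotation as Q
    y=Q.from_quat(q).as_matrix()[:,1]; return R(np.arctan2(y[1],y[0]))
E
python3 - <<'E'
from h import *
p=snap('wrist')
a,b=ray(p,(341,132),.05),ray(p,(338.5,199),.05); print(a,b,(a+b)/2,np.linalg.norm(a-b)); d=b-a; print('bar normal yaw',R(np.arctan2(d[1],d[0]))-90)
for q in [((115,97),(293,108)),((128,200),(290,210))]:
    u,v=[ray(p,x,.024) for x in q]; d=u-v; print(u,v,'tray yaw',R(np.arctan2(d[1],d[0])),np.linalg.norm(d))
print('jaw',yawjaw(),manip.get_obs()['position'])
for u,v in [((406,157),(511,203)),((385,194),(479,244)),((361,238),(455,285))]:
    u,v=ray(p,u,.036),ray(p,v,.036); d=u-v; print('spit',(u+v)/2,R(np.arctan2(d[1],d[0])),np.linalg.norm(d))
E
```

```text
[0.39698115 0.17406086 0.05      ] [0.46342663 0.21867113 0.05      ] [0.43020389 0.19636599 0.05      ] 0.08003173027925914
bar normal yaw -56.1233141615045
[ 0.5183744  -0.06751497  0.024     ] [0.40772223 0.11269855 0.024     ] tray yaw -58.44982994351866 0.21147296755747488
[ 0.62839553 -0.00146222  0.024     ] [0.51821341 0.18066941 0.024     ] tray yaw -58.827791901789794 0.21286622271316089
jaw 124.88362448728454 [0.4502508  0.18314353 0.25133035]
spit [0.36029872 0.3317741  0.036     ] -78.01292111812336 0.15103152179675058
spit [0.41867133 0.33923515 0.036     ] -83.1958952812836 0.14713446993391716
spit [0.48400394 0.35332037 0.036     ] -83.14010011410335 0.1518412018998651
```

Request:
jog_arm --pt "-19 14 -40" --pt "-19 14 -80" --pt "-19 14 -120" --pt "-19 14 -150" --pt "-19 14 -180" --pt "-19 14 -205" --pt "-19 14 -229" --pt "-19 14 -229" --pt "-19 14 -229" --turn '[-3.4,-3.4,-3.4,-3.4,-3.4,-3.4,-3.4,-3.4,-3.4]' --grip 40

```text
clock: 3.8
position: [0.4307, 0.1968, 0.022]
ee_rot: [-0.271, 0.962, -0.0, -0.001]
ft_force: [0.3, 0.8, 1.1]
grip_width: 0.467
```

Request:
jog_arm --pt "0 0 0" --pt "0 0 0" --pt "0 0 0" --pt "0 0 0" --pt "0 0 0" --pt "0 0 0" --pt "0 0 0" --pt "0 0 0" --turn '[0,0,0,0,0,0,0,0]' --grip 0 --grip_force 60

```text
clock: 4.47
position: [0.4318, 0.1971, 0.0235]
ee_rot: [-0.271, 0.963, -0.0, 0.0]
ft_force: [-1.3, -3.0, 7.6]
grip_width: 0.118
```

```bash
python3 - <<'E'
from h import *
o=manip.get_obs();print(o['position'],o['grip_width']*85.4,yawjaw(),o['ft_force'])
p=snap('scene')
acc=[]
for n,pp in (('scene',p),('top',snap('top'))):
    for k,z in {'bay_mouth':.02,'bay':.012,'grill':0,'station_1':.1,'selector_grip':.101}.items():
        for d in manip.pinpoint(pp,k)[:4]: print(n,k,round(d['confidence'],2),ray(pp,d['at'],z).round(4),np.round(d['at'],1))
    a=pp['frame'][150:330,330:490,::-1]; cv2.imwrite('pics/g_%s.png'%n,cv2.resize(a,None,fx=3.3,fy=3.3,interpolation=cv2.INTER_CUBIC))
E
python3 -c "
import cv2,numpy as np
a=cv2.imread('pics/g_top.png');cv2.imwrite('pics/gt.png',a[0:400])"
```

```text
[0.43184304 0.19707969 0.02351297] 10.108866598810623 121.4600910198945 [-1.28516889 -2.96649916  7.59415631]
scene bay_mouth 0.58 [ 0.5808 -0.1519  0.02  ] [372.9 265.3]
scene bay 0.57 [ 0.604  -0.2587  0.012 ] [400.  288.7]
scene grill 0.94 [ 0.5972 -0.268   0.    ] [399.6 294.2]
scene station_1 0.83 [ 0.6271 -0.3482  0.1   ] [431.3 291.2]
scene station_1 0.66 [ 0.5992 -0.2398  0.1   ] [398.8 267.7]
scene station_1 0.62 [ 0.6038 -0.2961  0.1   ] [412.6 281.2]
scene station_1 0.57 [ 0.5891 -0.1728  0.1   ] [381.9 253.1]
scene selector_grip 0.69 [ 0.4385 -0.2401  0.101 ] [352.6 292.4]
scene selector_grip 0.17 [ 0.6175 -0.3498  0.101 ] [429.1 293. ]
top bay_mouth 0.63 [ 0.5837 -0.1629  0.02  ] [404.2 196.6]
top bay 0.9 [ 0.5951 -0.2472  0.012 ] [428.2 193.7]
top bay 0.26 [0.5396 0.352  0.012 ] [253.4 209.7]
top grill 0.72 [ 0.5922 -0.2638  0.    ] [432.2 195.1]
top grill 0.6 [0.4594 0.3406 0.    ] [256.7 233.5]
top grill 0.41 [0.5398 0.3604 0.    ] [251.4 210.1]
top station_1 0.97 [ 0.6015 -0.2967  0.1   ] [449.5 187.4]
top station_1 0.87 [ 0.579  -0.1742  0.1   ] [412.2 194.2]
top station_1 0.8 [ 0.5873 -0.2386  0.1   ] [431.9 191.7]
top station_1 0.8 [ 0.6128 -0.356   0.1   ] [467.5 184. ]
top selector_grip 0.48 [ 0.4402 -0.2528  0.101 ] [438.1 236.9]
```

View pics/gt.png

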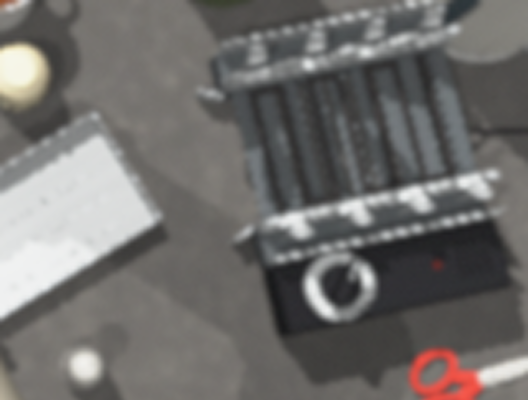

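Request:
jog_arm --pt "12 -4 0" --pt "27 -10 0" --pt "42 -16 0" --pt "58 -22 0" --pt "75 -28 0" --pt "92 -34 0" --pt "92 -34 0" --pt "92 -34 0" --turn '[-3.5,-7,-10.5,-14,-17.5,-21.5,-21.5,-21.5]'

```text
clock: 5.73
position: [0.5242, 0.1626, 0.0238]
ee_rot: [-0.087, 0.996, -0.0, 0.0]
ft_force: [1.5, -2.9, 1.1]
grip_width: 0.119
```

Request:
jog_arm --pt "0 0 0" --pt "0 0 0" --pt "0 0 30" --pt "0 0 70" --pt "0 0 110" --pt "0 -40 150" --pt "0 -80 190" --pt "0 -120 230" --pt "0 -160 260" --pt "0 -200 260" --pt "0 -220 260" --pt "0 -220 260" --turn '[0,0,0,0,0,0,0,0,0,0,0,0]' --grip 40

```text
clock: 6.73
position: [0.5238, -0.0617, 0.2863]
ee_rot: [-0.085, 0.996, -0.0, 0.002]
ft_force: [-0.0, -0.6, 0.0]
grip_width: 0.464
```

Run:
```python
from h import *
p=snap('wrist','w2.png'); o=manip.get_obs();print(o['position'],yawjaw(),np.array(p['pose']).round(3))
for k,z in {'tray_handle':.04,'tray_centre':.012,'bay_mouth':.02,'bay':.012,'station_1':.1,'selector_grip':.101}.items():
    for d in manip.pinpoint(p,k): print(k,np.round(d['at'],1),round(d['confidence'],2),ray(p,d['at'],z).round(4))
```

```text
[ 0.52386571 -0.06512385  0.2868956 ] 99.5470699042702 [[-0.171  0.942  0.289  0.451]
 [ 0.985  0.163  0.05  -0.074]
 [-0.     0.293 -0.956  0.429]
 [ 0.     0.     0.     1.   ]]
tray_handle [481.8 191.2] 0.89 [0.5203 0.1613 0.04  ]
tray_centre [360.3 188.1] 0.58 [0.5512 0.0014 0.012 ]
bay_mouth [255.  193.8] 0.8 [ 0.5835 -0.1482  0.02  ]
bay [180.9 191.2] 0.91 [ 0.6007 -0.2573  0.012 ]
station_1 [168.5 210.9] 0.87 [ 0.596  -0.2324  0.1   ]
station_1 [221.3 202.6] 0.76 [ 0.5751 -0.1716  0.1   ]
selector_grip [163.9  74.6] 0.85 [ 0.4458 -0.2397  0.101 ]
selector_grip [356.8 188.3] 0.35 [ 0.5307 -0.0187  0.101 ]
```

View pics/w2.png

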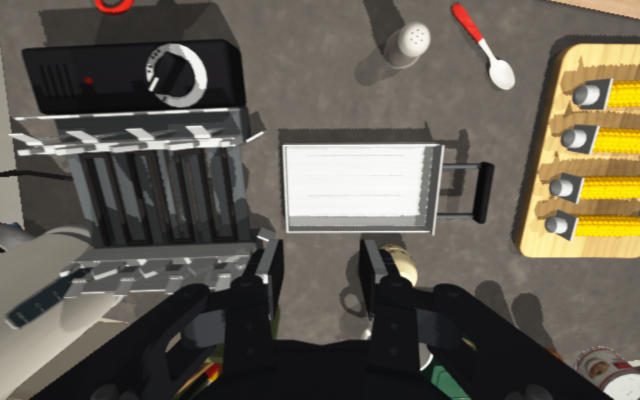

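Run:
```python
from h import *
p=snap('wrist'); I=p['frame'][:,:,::-1]
cv2.imwrite('pics/w2g.png',cv2.resize(I[20:320,0:290],None,fx=2,fy=2,interpolation=cv2.INTER_CUBIC)) 
def l(n,a,b,z):
    u,v=ray(p,a,z),ray(p,b,z);d=v-u;print(n,u.round(4),v.round(4),'len',np.linalg.norm(d).round(4),'yaw',R(np.arctan2(d[1],d[0])).round(2))
l('traytop',(443,145),(283,145),.024);l('traybot',(435,234),(288,231),.024);l('handle',(481,222),(489,163),.05)
l('cheeks',(265,130),(268,238),.04)
```

```text
traytop [0.4677 0.1023 0.024 ] [ 0.5058 -0.1108  0.024 ] len 0.2164 yaw -79.87
traybot [0.5955 0.129  0.024 ] [ 0.629 -0.086  0.024] len 0.2176 yaw -81.15
handle [0.558  0.1731 0.05  ] [0.4784 0.1563 0.05  ] len 0.0814 yaw -168.12
cheeks [ 0.4889 -0.1344  0.04  ] [ 0.6377 -0.1119  0.04  ] len 0.1505 yaw 8.62
```

View pics/w2g.png

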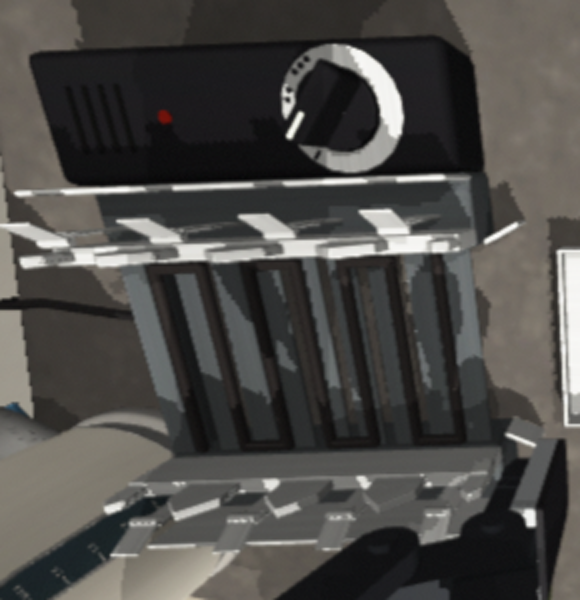

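```bash
cat > fit.py <<'E'
from h import *
from scipy.optimize import minimize
E
python3 - <<'E'
from h import *
p=snap('wrist')
c=lambda x,y:(x/2,y/2+20)
def l(n,a,b,z):
    u,v=ray(p,a,z),ray(p,b,z);d=v-u;print(n,u.round(4),v.round(4),'len',np.linalg.norm(d).round(4),'yaw',R(np.arctan2(d[1],d[0])).round(2))
l('housing top edge',c(440,38),c(30,55),.07)
l('near wall outer',c(475,177),c(15,193),.098)
l('far wall inner',c(500,447),c(175,456),.098)
l('cheeks tips',c(521,224),c(508,435),.04)
# beads: clip tips near
l('clip tips near 1-4',c(372,212),c(5,228),.13)
l('clip tips far 1-3',c(440,515),c(240,520),.13)
# predicted overlay with hypothesised pose
I=p['frame'][:,:,::-1].copy()
def g(x0,y0,yaw):
    cx=np.array([np.cos(yaw),np.sin(yaw)]);cy=np.array([-cx[1],cx[0]])
    return lambda X,Y,Z:np.r_[np.array([x0,y0])+X*cx+Y*cy,Z]
G=g(.598,-.262,np.radians(-80.5))
for s in [((-.116,-.111,.098),(.116,-.111,.098)),((-.116,.111,.098),(.116,.111,.098)),((-.116,-.185,.07),(.116,-.185,.07)),((-.116,-.113,.07),(-.116,-.185,.07)),((-.116,-.0675,0),(-.116,.0675,0)),((-.138,-.0785,.04),(-.138,.0785,.04))]:
    a,b=[tuple(np.int32(proj(p,G(*q))*8)) for q in s]; a=tuple(map(int,a));b=tuple(map(int,b)); cv2.line(I,a,b,(0,255,0),1,cv2.LINE_AA,3)
for i in range(4):
  for Y in (-.083,0,.083):
    a=proj(p,G(-.09+.06*i,Y,.1)); cv2.circle(I,tuple(int(v) for v in a),2,(0,0,255),-1)
cv2.imwrite('pics/ov.png',cv2.resize(I[20:320,0:290],None,fx=2,fy=2,interpolation=cv2.INTER_CUBIC))
E
```

```text
housing top edge [ 0.3988 -0.1893  0.07  ] [ 0.4466 -0.4091  0.07  ] len 0.225 yaw -77.74
near wall outer [ 0.4663 -0.1563  0.098 ] [ 0.5179 -0.3983  0.098 ] len 0.2475 yaw -77.97
far wall inner [ 0.6209 -0.1263  0.098 ] [ 0.6618 -0.3216  0.098 ] len 0.1996 yaw -78.16
cheeks tips [ 0.4924 -0.14    0.04  ] [ 0.6404 -0.1318  0.04  ] len 0.1482 yaw 3.15
clip tips near 1-4 [ 0.4901 -0.1957  0.13  ] [ 0.5295 -0.3731  0.13  ] len 0.1817 yaw -77.46
clip tips far 1-3 [ 0.6528 -0.1499  0.13  ] [ 0.6762 -0.2623  0.13  ] len 0.1149 yaw -78.28
```

View pics/ov.png

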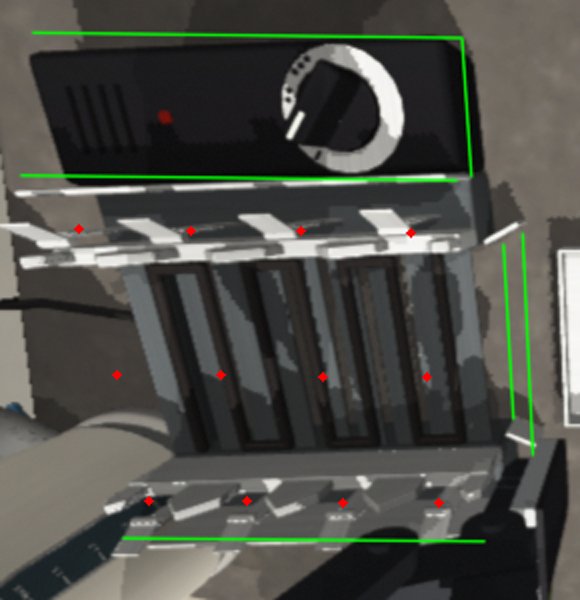

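Request:
jog_arm --pt "0 40 0" --pt "0 80 0" --pt "0 120 -30" --pt "0 160 -70" --pt "0 200 -110" --pt "0 228 -150" --pt "0 228 -180" --pt "0 228 -215" --pt "0 228 -245" --pt "0 228 -263" --pt "0 228 -263" --turn '[0,0,0,0,0,0,0,0,0,0,0]' --grip 40

```text
clock: 8.1
position: [0.5197, 0.1716, 0.0145]
ee_rot: [-0.089, 0.996, -0.002, -0.005]
ft_force: [-1.3, 0.1, 0.5]
grip_width: 0.471
```

Request:
jog_arm --pt "0 0 0" --pt "0 0 0" --pt "0 0 0" --pt "0 0 0" --pt "0 0 0" --pt "0 0 0" --pt "0 0 0" --turn '[0,0,0,0,0,0,0]' --grip 0

```text
clock: 8.68
position: [0.5205, 0.1721, 0.0159]
ee_rot: [-0.089, 0.996, -0.001, -0.004]
ft_force: [-1.7, -0.4, 7.4]
grip_width: 0.121
```

Request:
jog_arm --pt "-4 -9 0" --pt "-8 -18 0" --pt "-8 -18 0" --pt "-8 -18 0" --turn '[1,1.8,1.8,1.8]'

```text
clock: 9.02
position: [0.5124, 0.1531, 0.0161]
ee_rot: [-0.104, 0.995, -0.002, -0.004]
ft_force: [-1.5, -2.7, 1.7]
grip_width: 0.125
```

Run:
```python
from h import *
o=manip.get_obs();print(o['position'],yawjaw(),o['ft_force'])
p=snap('top'); a=p['frame'][150:290,290:490,::-1]; cv2.imwrite('pics/t2.png',cv2.resize(a,None,fx=4,fy=4,interpolation=cv2.INTER_CUBIC))
print(manip.get_obs()['position'])
```

```text
[0.51240089 0.15306301 0.0160965 ] 101.90648056117645 [-1.46976701 -2.6912017   1.74756758]
[0.51251393 0.1533377  0.01606652]
```

View pics/t2.png

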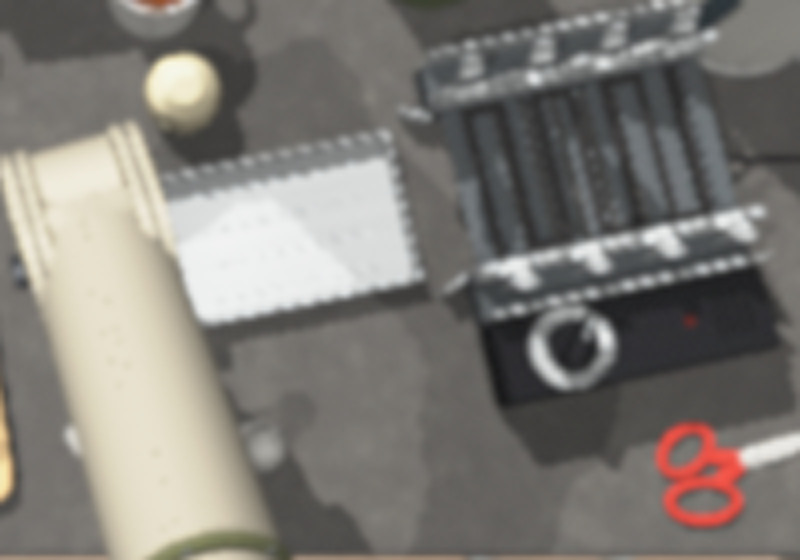

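Request:
jog_arm --pt "5 -12 0" --pt "9 -29 0" --pt "12 -44 0" --pt "15 -58 0" --pt "15 -58 0" --pt "15 -58 0" --turn '[0,0,0,0,0,0]'

```text
clock: 9.57
position: [0.5279, 0.0947, 0.0161]
ee_rot: [-0.103, 0.995, -0.002, -0.004]
ft_force: [0.4, -3.6, 1.1]
grip_width: 0.118
```

Request:
jog_arm --pt "3 -15 0" --pt "6 -29 0" --pt "8 -39 0" --pt "8 -39 0" --pt "8 -39 0" --turn '[0,0,0,0,0]'

```text
clock: 9.98
position: [0.5361, 0.0553, 0.0161]
ee_rot: [-0.102, 0.995, -0.002, -0.004]
ft_force: [0.8, -3.0, 1.0]
grip_width: 0.118
```

Run:
```python
from h import *
o=manip.get_obs();print(o['position'],yawjaw(),o['ft_force'],o['torque'])
p=snap('top'); a=p['frame'][150:290,290:490,::-1]; cv2.imwrite('pics/t3.png',cv2.resize(a,None,fx=4,fy=4,interpolation=cv2.INTER_CUBIC))
```

```text
[0.5360917  0.05527889 0.01611143] 101.76355259120749 [ 0.76295005 -3.047065    1.03845255] [-0.56557713  0.06595483 -0.13277733]
```

View pics/t3.png

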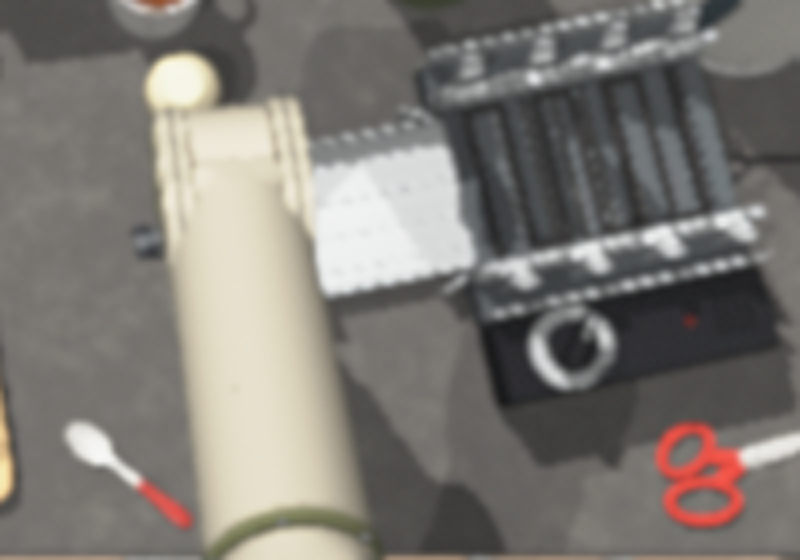

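The tray is in the mouth with low force, so I'll push on.

Request:
jog_arm --pt "4 -18 0" --pt "8 -38 0" --pt "12 -58 0" --pt "16 -78 0" --pt "21 -98 0" --pt "25 -117 0" --pt "25 -117 0" --pt "25 -117 0" --turn '[0,0,0,0,0,0,0,0]'

```text
clock: 10.7
position: [0.5604, -0.0615, 0.016]
ee_rot: [-0.102, 0.995, -0.002, -0.004]
ft_force: [-4.9, -2.7, 4.0]
grip_width: 0.121
```

Request:
jog_arm --pt "2 -10 0" --pt "4 -19 0" --pt "6 -28 0" --pt "8 -37 0" --pt "8 -37 0" --pt "8 -37 0" --turn '[0,0,0,0,0,0]'

```text
clock: 11.2
position: [0.566, -0.0926, 0.0159]
ee_rot: [-0.104, 0.995, 0.001, -0.007]
ft_force: [-19.4, 16.4, 20.2]
grip_width: 0.119
```

Request:
jog_arm --pt "-2 2 0" --pt "-3 2 0" --pt "-3 -5 0" --pt "-2 -9 0" --pt "-2 -9 0" --pt "-2 -9 0" --turn '[0,0,0,0,0,0]'

```text
clock: 11.7
position: [0.5635, -0.094, 0.0161]
ee_rot: [-0.107, 0.994, 0.005, -0.008]
ft_force: [-12.6, 23.2, 16.3]
grip_width: 0.12
```

Request:
jog_arm --pt "0 0 0" --pt "0 0 0" --pt "0 0 0" --pt "0 0 40" --pt "0 0 80" --pt "0 0 120" --pt "0 0 160" --pt "0 0 200" --pt "0 0 240" --pt "0 0 270" --pt "0 0 270" --turn '[0,0,0,0,0,0,0,0,0,0,0]' --grip 40

```text
clock: 12.62
position: [0.5658, -0.0956, 0.2931]
ee_rot: [-0.107, 0.994, 0.004, -0.003]
ft_force: [1.0, -0.4, 0.8]
grip_width: 0.469
```

Run:
```python
from h import *
p=snap('wrist','w3.png'); o=manip.get_obs();print(o['position'],yawjaw(),o['ft_force'])
for k,z in {'tray_handle':.04,'tray_centre':.012,'bay':.012,'bay_mouth':.02,'station_1':.1,'selector_grip':.101}.items():
    for d in manip.pinpoint(p,k): print(k,np.round(d['at'],1),round(d['confidence'],2),ray(p,d['at'],z).round(4))
```

```text
[ 0.56497832 -0.09538909  0.28966802] 102.23240366451373 [ 0.29465535 -0.39944608 -0.43405158]
tray_handle [317.4 163.5] 0.74 [ 0.5614 -0.0988  0.04  ]
bay [204.7 161.3] 0.56 [ 0.5972 -0.2574  0.012 ]
bay_mouth [282.9 167.9] 0.58 [ 0.5813 -0.145   0.02  ]
bay_mouth [621.2 149.8] 0.52 [0.4547 0.3196 0.02  ]
station_1 [145.9 174.9] 0.9 [ 0.6061 -0.2919  0.1   ]
station_1 [197.5 174.7] 0.82 [ 0.5934 -0.2339  0.1   ]
station_1 [251.7 172.3] 0.75 [ 0.5774 -0.1731  0.1   ]
station_1 [ 94.9 178.6] 0.68 [ 0.6229 -0.3491  0.1   ]
station_1 [281.  165.9] 0.53 [ 0.5629 -0.1413  0.1   ]
selector_grip [204.6  31.2] 0.56 [ 0.4433 -0.2408  0.101 ]
```

View pics/w3.png

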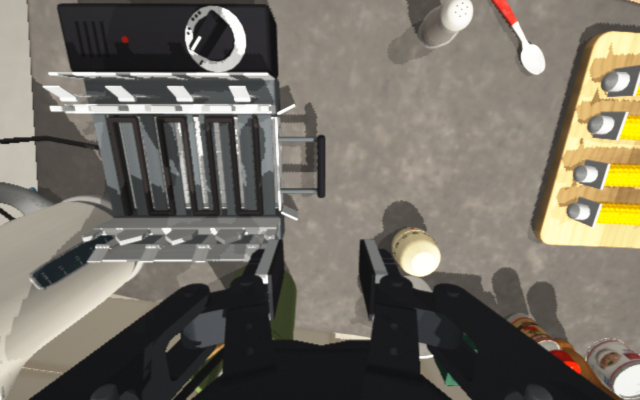

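The tray handle stands about 58 mm in front of the grill's front face (bar at 320, face at 279), so the tray is home. Next I'll refine the grill yaw from this view.

Run:
```python
from h import *
p=snap('wrist'); I=p['frame'][:,:,::-1].copy()
def l(n,a,b,z):
    u,v=ray(p,a,z),ray(p,b,z);d=v-u;print(n,u.round(4),v.round(4),'len',np.linalg.norm(d).round(4),'yaw',R(np.arctan2(d[1],d[0])).round(2))
l('near outer',(275,75),(52,73),.098); l('near clips',(238,87),(55,90),.13); l('housing',(272,4),(60,4),.07)
x0,y0,yaw=.600,-.262,np.radians(-78)
cx=np.array([np.cos(yaw),np.sin(yaw)]);cy=np.array([-cx[1],cx[0]])
G=lambda X,Y,Z:np.r_[np.array([x0,y0])+X*cx+Y*cy,Z]
for s in [((-.116,-.111,.098),(.116,-.111,.098)),((-.116,.111,.098),(.116,.111,.098)),((-.116,-.113,.07),(-.116,-.185,.07))]:
    a,b=[tuple(int(v) for v in proj(p,G(*q))*8) for q in s]; cv2.line(I,a,b,(0,255,0),1,cv2.LINE_AA,3)
for i in range(4):
  for Y in (-.073,.073):
    for dx,c in ((-.03,(255,0,255)),(0,(0,0,255))):
      a=proj(p,G(-.09+.06*i+dx,Y,.1 if dx==0 else .122)); cv2.circle(I,tuple(int(v*8) for v in a),12,c,-1,cv2.LINE_AA,3)
cv2.imwrite('pics/ov2.png',cv2.resize(I[0:270,30:300],None,fx=2.2,fy=2.2,interpolation=cv2.INTER_CUBIC))
for k in ['spit_1_centre']:
    for d in manip.pinpoint(snap('top'),k): print(d)
```

```text
near outer [ 0.464  -0.1621  0.098 ] [ 0.5115 -0.3863  0.098 ] len 0.2291 yaw -78.03
near clips [ 0.4849 -0.1896  0.13  ] [ 0.5245 -0.3573  0.13  ] len 0.1723 yaw -76.7
housing [ 0.3929 -0.1817  0.07  ] [ 0.4416 -0.3996  0.07  ] len 0.2233 yaw -77.4
{'at': [251.5, 208.7], 'confidence': 0.86}
```

View pics/ov2.png

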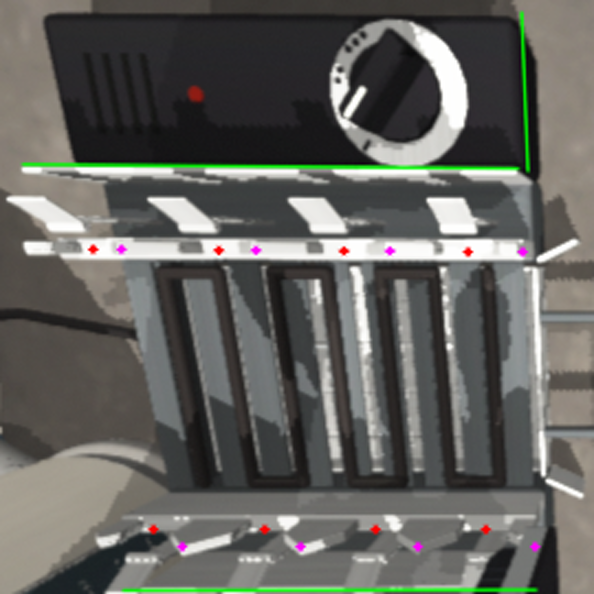

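Request:
jog_arm --pt "-9 40 0" --pt "-18 80 0" --pt "-27 120 0" --pt "-36 160 0" --pt "-45 200 0" --pt "-54 240 0" --pt "-63 280 0" --pt "-72 320 0" --pt "-81 360 0" --pt "-90 400 0" --pt "-99 440 -10" --pt "-105 475 -20" --turn '[-7,-14,-21,-28,-35,-42,-49,-56,-63,-70,-77,-84]'

```text
clock: 14.12
position: [0.4649, 0.3483, 0.2731]
ee_rot: [0.543, 0.84, 0.011, -0.003]
ft_force: [1.3, -0.4, 0.1]
grip_width: 0.469
```

Request:
jog_arm --pt "0 0 0" --pt "0 0 0" --pt "0 0 0" --pt "0 0 0" --turn '[-6,-10,-10,-10]' --grip 47

```text
clock: 14.45
position: [0.465, 0.348, 0.2729]
ee_rot: [0.613, 0.79, 0.011, -0.002]
ft_force: [0.8, -0.4, 1.1]
grip_width: 0.555
```

Run:
```python
from h import *
p=snap('wrist','w4.png'); o=manip.get_obs();print(o['position'],yawjaw(),o['joint_pos'].round(2))
for d in manip.pinpoint(p,'spit_1_centre'): print(np.round(d['at'],1),round(d['confidence'],2),ray(p,d['at'],.036).round(4))
hsv=cv2.cvtColor(p['frame'],cv2.COLOR_RGB2HSV); m=cv2.inRange(hsv,(20,170,90),(32,255,255)); m=cv2.morphologyEx(m,cv2.MORPH_CLOSE,np.ones((7,7)))
m=cv2.morphologyEx(m,cv2.MORPH_OPEN,np.ones((5,5)))
n,L,S,C=cv2.connectedComponentsWithStats(m)
for i in range(1,n):
    if S[i,4]<800: continue
    r=cv2.minAreaRect(np.argwhere(L==i)[:,::-1].astype(np.float32)); b=cv2.boxPoints(r); w=np.array([ray(p,q,.042)[:2] for q in b])
    e=w[1]-w[0]; f=w[2]-w[1]; g=e if np.linalg.norm(e)>np.linalg.norm(f) else f
    print('cob',C[i].round(),ray(p,C[i],.04).round(4),w.mean(0).round(4),R(np.arctan2(g[1],g[0])).round(1),np.linalg.norm(e).round(3),np.linalg.norm(f).round(3))
```

```text
[0.46511042 0.34784614 0.27304586] 14.38362403911726 [-0.85  0.2   0.15  1.55 -0.04  1.38 -0.44]
[373.9 178.9] 0.97 [0.5388 0.357  0.036 ]
cob [238. 172.] [0.3647 0.3233 0.04  ] [0.3658 0.322 ] -79.3 0.031 0.114
cob [283. 177.] [0.4226 0.3314 0.04  ] [0.4231 0.3295] 96.7 0.113 0.03
cob [375. 179.] [0.5387 0.3573 0.04  ] [0.5383 0.3555] 97.5 0.114 0.03
cob [331. 181.] [0.4844 0.3414 0.04  ] [0.4846 0.3395] 99.3 0.114 0.03
```

View pics/w4.png

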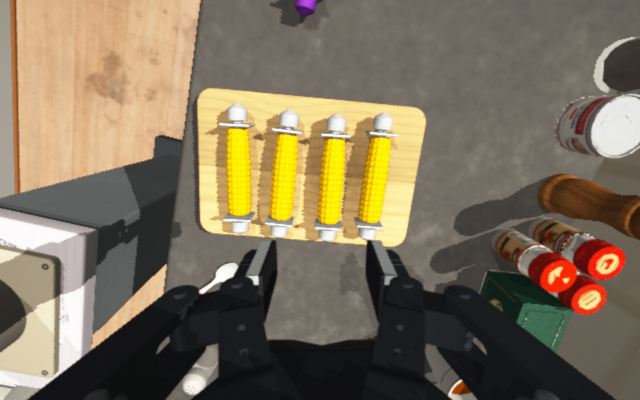

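Four yellow cobs: columns 238, 283, 331 and 375, at row about 178. The purple look-alike is at (305,5), off the board. First I'll take D, at column 375.

Request:
jog_arm --pt "37 5 -20" --pt "73 9 -60" --pt "73 9 -100" --pt "73 9 -140" --pt "73 9 -175" --pt "73 9 -205" --pt "73 9 -230" --pt "73 9 -250" --pt "73 9 -250" --pt "73 9 -250" --turn '[-3.5,-6.9,-6.9,-6.9,-6.9,-6.9,-6.9,-6.9,-6.9,-6.9]'

```text
clock: 15.38
position: [0.5381, 0.356, 0.0228]
ee_rot: [0.66, 0.752, 0.01, -0.002]
ft_force: [0.1, 0.8, 1.0]
grip_width: 0.548
```

Request:
jog_arm --pt "0 0 0" --pt "0 0 0" --pt "0 0 0" --pt "0 0 0" --pt "0 0 0" --pt "0 0 0" --turn '[0,0,0,0,0,0]' --grip 0 --grip_force 80

```text
clock: 15.88
position: [0.5394, 0.3565, 0.0252]
ee_rot: [0.659, 0.752, 0.012, -0.001]
ft_force: [-0.8, -0.7, 7.9]
grip_width: 0.333
```

Run:
```python
from h import *
o=manip.get_obs();print(o['position'],yawjaw(),o['grip_width']*85.4,o['ft_force'],o['ee_rot'])
```

```text
[0.53936273 0.35647252 0.02516662] 7.468520042439559 28.416667942124217 [-0.84964851 -0.71249027  7.91931835] [ 0.65945126  0.7516517   0.01189798 -0.00148084]
```

Request:
jog_arm --pt "0 0 20" --pt "0 0 45" --pt "0 0 80" --pt "0 0 120" --pt "2 -20 155" --pt "5 -50 180" --pt "9 -85 190" --pt "14 -120 190" --pt "18 -155 190" --pt "22 -190 190" --pt "26 -225 190" --pt "30 -260 190" --turn '[0,0,0,0,-4,-9,-14,-20,-26,-32,-38,-44]'

```text
clock: 16.88
position: [0.5693, 0.0947, 0.2162]
ee_rot: [0.894, 0.448, 0.012, 0.003]
ft_force: [1.5, 0.1, -1.6]
grip_width: 0.337
```

Request:
jog_arm --pt "4 -35 0" --pt "8 -70 0" --pt "12 -105 0" --pt "16 -140 0" --pt "20 -175 0" --pt "24 -210 0" --pt "28 -245 0" --pt "32 -280 0" --pt "37 -315 0" --pt "42 -350 0" --pt "47 -385 0" --pt "47 -385 0" --turn '[-4,-8,-12,-16,-20,-24,-28,-32,-36,-40,-42,-42]'

```text
clock: 17.88
position: [0.6141, -0.2985, 0.2167]
ee_rot: [0.996, 0.092, 0.01, 0.009]
ft_force: [-1.4, -2.5, -1.2]
grip_width: 0.333
```

Run:
```python
from h import *
o=manip.get_obs();print(o['position'],yawjaw(),o['grip_width']*85.4,o['ft_force'],o['ee_rot'],o['joint_pos'].round(2))
p=snap('wrist','w5.png')
for k,z in {'station_1':.1,'spit_1_centre':.2}.items():
    for d in manip.pinpoint(p,k): print(k,np.round(d['at'],1),round(d['confidence'],2),ray(p,d['at'],z).round(4))
```

```text
[ 0.61408709 -0.29851107  0.21674021] -79.40418329319294 28.450708144869317 [-1.42489107 -2.49656573 -1.2370499 ] [0.99562421 0.09241977 0.01005779 0.0094789 ] [-0.09  0.51  0.69  1.37 -0.32  1.34 -0.79]
station_1 [180.8 206.1] 0.96 [ 0.5823 -0.1759  0.1   ]
station_1 [371.4 199.2] 0.79 [ 0.6202 -0.3472  0.1   ]
station_1 [248.  206.8] 0.73 [ 0.5926 -0.2364  0.1   ]
spit_1_centre [323.9 265.9] 0.7 [ 0.5984 -0.3037  0.2   ]
```

View pics/w5.png

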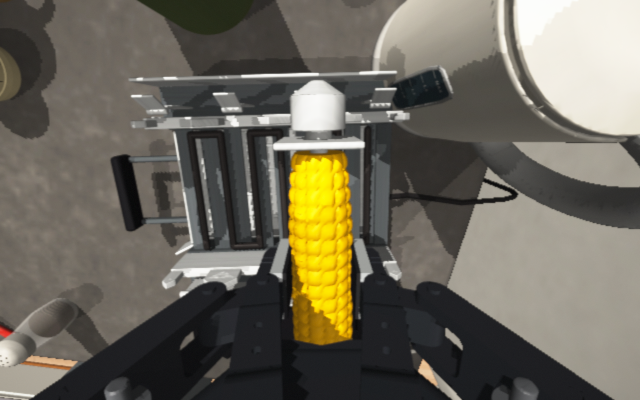

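```bash
cat >> h.py <<'E'
from scipy.spatial.transform import Rotation as Q
def spitcheck(p,off=.0108):
    o=manip.get_obs(); M=Q.from_quat(o['ee_rot']).as_matrix(); c=o['position']-off*M[:,2]; ax=M[:,0]
    for s in (-1,1):
        for t in (.086,.066,.0605): print(s,t,proj(p,c+s*t*ax).round(1), (c+s*t*ax).round(3))
    return c,ax
E
python3 - <<'E'
from h import *
p=snap('wrist'); print(spitcheck(p)); print(proj(p,manip.get_obs()['position']),np.array(p['pose']).round(3))
E
```

```text
-1 0.086 [319.2 394. ] [ 0.532 -0.306  0.226]
-1 0.066 [319.1 367.1] [ 0.552 -0.302  0.226]
-1 0.0605 [319.1 359.3] [ 0.557 -0.301  0.226]
1 0.086 [318.1  78.6] [ 0.701 -0.272  0.229]
1 0.066 [318.3 127.8] [ 0.681 -0.276  0.229]
1 0.0605 [318.3 140.6] [ 0.676 -0.277  0.229]
(array([ 0.61643354, -0.28898848,  0.22736333]), array([0.98046011, 0.19565201, 0.02045147]))
[318.92380967 252.91651896] [[ 0.194 -0.945 -0.263  0.686]
 [-0.981 -0.183 -0.067 -0.274]
 [ 0.015  0.271 -0.963  0.361]
 [ 0.     0.     0.     1.   ]]
```

Request:
jog_arm --pt "3 -30 0" --pt "6 -60 0" --pt "6 -60 0" --pt "6 -60 -20" --pt "6 -60 -45" --pt "6 -60 -70" --pt "6 -60 -90" --pt "6 -60 -98" --pt "6 -60 -98" --turn '[0.7,0.7,0.7,0.7,0.7,0.7,0.7,0.7,0.7]'

```text
clock: 18.83
position: [0.6224, -0.3469, 0.1167]
ee_rot: [0.994, 0.105, 0.01, 0.005]
ft_force: [-0.4, -0.3, -1.2]
grip_width: 0.333
```

Run:
```python
from h import *
p=snap('wrist'); q=snap('scene')
o=manip.get_obs();print(o['position'],yawjaw(),o['grip_width']*85.4,o['ft_force'],o['ee_rot'])
a=cv2.resize(p['frame'],None,fx=.8,fy=.8)[:,:,::-1]; b=cv2.resize(q['frame'][200:330,330:470],(344,320),interpolation=cv2.INTER_CUBIC)[:,:,::-1]
cv2.imwrite('pics/m1.png',np.hstack([a[:, :450],b]))
```

```text
[ 0.62345772 -0.34860014  0.11991145] -77.96606931377647 28.496265725169554 [ 0.02171185  0.42371067 -1.60495877] [0.99439107 0.10490025 0.011616   0.00688505]
```

View pics/m1.png

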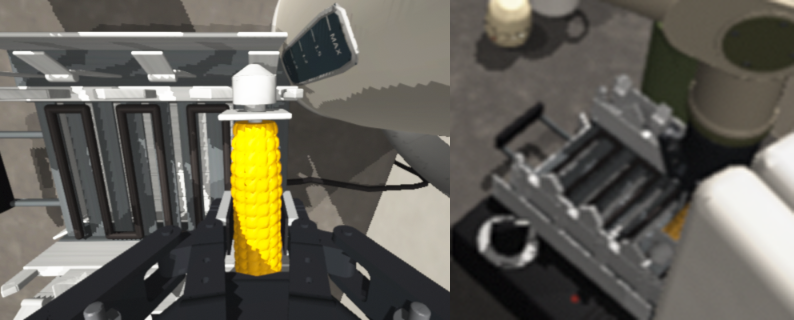

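Request:
jog_arm --pt "0 0 -6" --pt "0 0 -12" --pt "0 0 -18" --pt "0 0 -24" --pt "0 0 -29" --pt "0 0 -32" --pt "0 0 -32" --turn '[0,0,0,0,0,0,0]'

```text
clock: 19.52
position: [0.6274, -0.3516, 0.0979]
ee_rot: [0.994, 0.106, 0.018, 0.01]
ft_force: [-11.4, 5.3, 53.9]
grip_width: 0.339
```

```bash
cat > st.py <<'E'
from h import *
o=manip.get_obs();print(o['clock'],o['position'].round(4),yawjaw(),o['grip_width']*85.4,o['ft_force'].round(1),o['torque'].round(2),o['ee_rot'].round(4))
E
python3 st.py
python3 - <<'E'
from h import *
p=snap('wrist','w6.png'); spitcheck(p)
m=cv2.inRange(cv2.cvtColor(p['frame'],cv2.COLOR_RGB2HSV),(20,170,60),(32,255,255)); print(cv2.boundingRect(m))
E
```

```text
19.5167 [ 0.6274 -0.3516  0.0979] -77.90541465459553 28.9403010024525 [-11.4   5.3  53.9] [1.21 1.56 1.19] [0.9942 0.1055 0.0176 0.0103]
-1 0.086 [320.9 394.8] [ 0.543 -0.37   0.106]
-1 0.066 [320.9 367.9] [ 0.563 -0.365  0.107]
-1 0.0605 [320.9 360.2] [ 0.568 -0.364  0.107]
1 0.086 [321.1  80.2] [ 0.711 -0.333  0.112]
1 0.066 [321.  129.3] [ 0.692 -0.338  0.111]
1 0.0605 [321. 142.] [ 0.686 -0.339  0.111]
(286, 159, 68, 186)
```

Stuck 9 mm high with the far end high. The far plate is probably on the far wall, so I'll lift a little, shift toward the near side and press again.

Request:
jog_arm --pt "0 0 12" --pt "0 0 22" --pt "-7 1.5 22" --pt "-7 1.5 22" --pt "-7 1.5 22" --turn '[0,0,0,0,0]'

```text
clock: 19.98
position: [0.6194, -0.3495, 0.1182]
ee_rot: [0.994, 0.105, 0.017, 0.01]
ft_force: [1.1, 0.9, -2.4]
grip_width: 0.328
```

```bash
python3 st.py
python3 - <<'E'
from h import *
p=snap('wrist','w7.png'); spitcheck(p)
for d in manip.pinpoint(p,'station_1'): print(np.round(d['at'],1),round(d['confidence'],2),ray(p,d['at'],.1).round(4))
a=p['frame'][60:300,100:440,::-1]; cv2.imwrite('pics/w7c.png',cv2.resize(a,None,fx=2.3,fy=2.3,interpolation=cv2.INTER_CUBIC))
E
```

```text
19.9833 [ 0.6194 -0.3495  0.1182] -77.90850099612355 28.03137502680361 [ 1.1  0.9 -2.4] [-0.05  0.01  0.02] [0.9942 0.1055 0.0166 0.0095]
-1 0.086 [320.7 394.3] [ 0.535 -0.367  0.126]
-1 0.066 [320.7 367.4] [ 0.555 -0.363  0.127]
-1 0.0605 [320.7 359.6] [ 0.56  -0.362  0.127]
1 0.086 [320.8  79.5] [ 0.703 -0.331  0.132]
1 0.066 [320.8 128.6] [ 0.684 -0.335  0.131]
1 0.0605 [320.8 141.4] [ 0.678 -0.337  0.131]
[119.1 241.3] 0.66 [ 0.5951 -0.2337  0.1   ]
[222.6 242.5] 0.57 [ 0.6065 -0.293   0.1   ]
```

View pics/w7c.png

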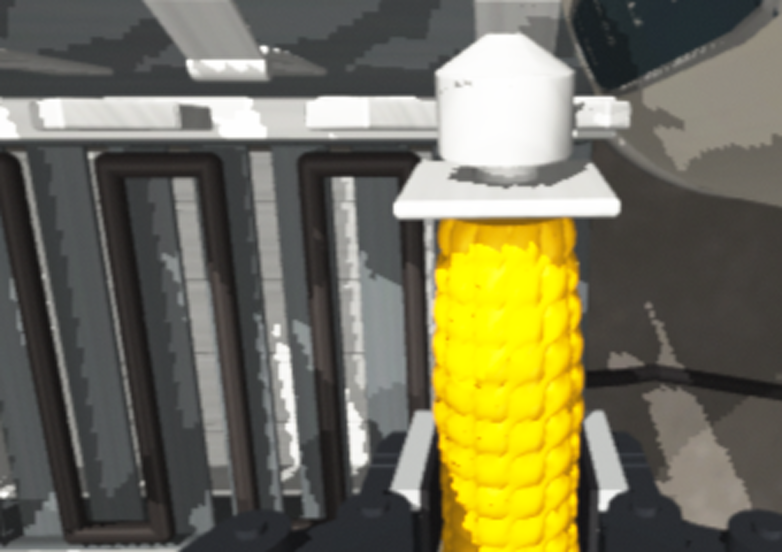

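Run:
```python
from h import *
p=snap('wrist'); c,ax=spitcheck(p); f=lambda x,y:(x/2.3+100,y/2.3+60)
yg=lambda w:round(float(w[0]*.978+w[1]*.2079),4)
print('spit c yg',yg(c), 'xg',c[0]*.2079-c[1]*.978)
for z in (.098,.11,.122):
    print(z,[yg(ray(p,f(420,y),z)) for y in (97,112,128,140)], [yg(ray(p,f(240,y),z)) for y in (97,112,128,140)])
zk=.132
print('knob tip',yg(ray(p,f(490,35),zk)),'plate front top',yg(ray(p,f(508,165),zk+.018)),yg(ray(p,f(508,205),zk+.018)))
for z in (.119,.13): print('clip3 tip end',ray(p,f(228,65),z),yg(ray(p,f(228,65),z)),[float(ray(p,f(x,75),z)[0]*.2079-ray(p,f(x,75),z)[1]*.978) for x in (190,268)])
print('old w6-type near wall not seen')
```

```text
-1 0.086 [321. 395.] [ 0.536 -0.368  0.127]
-1 0.066 [321.1 368.1] [ 0.555 -0.363  0.127]
-1 0.0605 [321.1 360.3] [ 0.561 -0.362  0.127]
1 0.086 [321.3  79.8] [ 0.704 -0.331  0.132]
1 0.066 [321.3 129. ] [ 0.684 -0.336  0.131]
1 0.0605 [321.3 141.8] [ 0.679 -0.337  0.131]
spit c yg 0.5334 xg 0.47057168698770513
0.098 [0.6122, 0.6088, 0.6053, 0.6025] [0.612, 0.6087, 0.6051, 0.6024]
0.11 [0.6115, 0.6085, 0.6051, 0.6026] [0.6114, 0.6083, 0.605, 0.6025]
0.122 [0.6109, 0.6081, 0.605, 0.6027] [0.6108, 0.6079, 0.6049, 0.6026]
knob tip 0.6211 plate front top 0.5989 0.5924
clip3 tip end [ 0.68982828 -0.27748559  0.119     ] 0.617 [0.40709524738884817, 0.42252016773990964]
clip3 tip end [ 0.68965048 -0.28162459  0.13      ] 0.6159 [0.4116934042560014, 0.42594220934665405]
old w6-type near wall not seen
```

The spit is aligned with the notch and the clip in both directions. The 54 N with a push toward −x most likely came from the camera side of the wrist touching the kettle next to station 4. I'll lift and flip the tool 180°, so the camera faces the housing side.

Request:
jog_arm --pt "0 0 25" --pt "0 0 50" --pt "-5 15 80" --pt "-10 30 100" --pt "-10 30 100" --pt "-10 30 100" --pt "-10 30 100" --pt "-10 30 100" --pt "-10 30 100" --pt "-10 30 100" --pt "-10 30 100" --pt "-10 30 100" --turn '[0,0,0,7,14,21,28,35,42,49,56,63]'

```text
clock: 21.13
position: [0.6099, -0.3195, 0.2175]
ee_rot: [0.791, 0.612, 0.019, -0.001]
ft_force: [-0.8, -0.3, -2.6]
grip_width: 0.335
```

Request:
jog_arm --pt "0 0 0" --pt "0 0 0" --pt "0 0 0" --pt "0 0 0" --pt "0 0 0" --pt "0 0 0" --pt "0 0 0" --pt "0 0 0" --pt "0 0 0" --pt "0 0 0" --pt "0 0 0" --pt "0 0 0" --turn '[7,14,21,28,35,42,49,56,63,70,77,84]'

```text
clock: 22.13
position: [0.6098, -0.3195, 0.2165]
ee_rot: [0.175, 0.984, 0.014, -0.014]
ft_force: [-0.2, -0.3, -1.4]
grip_width: 0.336
```

```bash
python3 st.py; python3 -c "
from h import *
print(manip.get_obs()['joint_pos'].round(2))"
```

```text
22.1333 [ 0.6098 -0.3195  0.2165] 69.7968583681622 28.684170194825086 [-0.2 -0.3 -1.4] [-0.03 -0.03  0.01] [ 0.1752  0.9843  0.0137 -0.0141]
[ 0.29  0.51  0.21  1.26 -0.12  1.42  1.71]
```

Request:
jog_arm --pt "2 -6 0" --pt "5 -12 0" --pt "8 -20 0" --pt "11.5 -30 0" --pt "11.5 -30 0" --pt "11.5 -30 0" --pt "11.5 -30 -30" --pt "11.5 -30 -60" --pt "11.5 -30 -85" --pt "11.5 -30 -97" --pt "11.5 -30 -97" --pt "11.5 -30 -97" --turn '[7,14,21,28,32.3,32.3,32.3,32.3,32.3,32.3,32.3,32.3]'

```text
clock: 23.13
position: [0.6214, -0.3493, 0.1198]
ee_rot: [-0.105, 0.994, 0.009, -0.018]
ft_force: [0.9, -0.9, -1.0]
grip_width: 0.33
```

```bash
python3 st.py
python3 - <<'E'
from h import *
p=snap('wrist','w8.png'); c,ax=spitcheck(p); yg=lambda w:(round(float(w[0]*.2079-w[1]*.978),4),round(float(w[0]*.978+w[1]*.2079),4))
print(yg(c))
# knob tip of visible end: bright edge
g=cv2.cvtColor(p['frame'],cv2.COLOR_RGB2GRAY); print(g[60:170:4,310:330].mean(1).round())
for d in manip.pinpoint(p,'station_1'): print(np.round(d['at'],1),round(d['confidence'],2),yg(ray(p,d['at'],.1)))
E
```

```text
23.1333 [ 0.6214 -0.3493  0.1198] 102.03486739970927 28.21941206915183 [ 0.9 -0.9 -1. ] [-0.06 -0.08 -0.02] [-0.105   0.9943  0.0093 -0.0175]
-1 0.086 [320.1 396.9] [ 0.706 -0.332  0.129]
-1 0.066 [320.1 369.7] [ 0.687 -0.336  0.13 ]
-1 0.0605 [320.1 361.9] [ 0.682 -0.337  0.13 ]
1 0.086 [319.9  79. ] [ 0.538 -0.368  0.135]
1 0.066 [319.9 128.6] [ 0.558 -0.364  0.134]
1 0.0605 [320.  141.5] [ 0.563 -0.363  0.134]
(0.4716, 0.536)
[101. 101. 103. 101. 167. 167. 169. 170. 165. 175. 173. 170. 169. 169.
 169. 165. 160. 161. 158. 164. 138. 138. 182. 158. 131. 175. 174. 165.]
[417.8 232.7] 0.8 (0.4119, 0.532)
[515.5 233.1] 0.57 (0.352, 0.5328)
```

Request:
jog_arm --pt "-2 0 -6" --pt "-2 0 -12" --pt "-2 0 -18" --pt "-2 0 -24" --pt "-2 0 -29" --pt "-2 0 -33" --pt "-2 0 -33" --pt "-2 0 -33" --turn '[0,0,0,0,0,0,0,0]'

```text
clock: 23.9
position: [0.6208, -0.3503, 0.0889]
ee_rot: [-0.105, 0.994, 0.008, -0.015]
ft_force: [0.8, -1.7, 2.5]
grip_width: 0.328
```

```bash
python3 st.py
python3 - <<'E'
from h import *
p=snap('wrist','w9.png'); c,ax=spitcheck(p); print(c)
E
```

```text
23.9 [ 0.6208 -0.3503  0.0889] 102.04068285329258 27.99450830962017 [ 0.8 -1.7  2.5] [-0.45 -0.46 -0.16] [-0.105   0.9943  0.008  -0.0155]
-1 0.086 [320.9 393.8] [ 0.705 -0.333  0.097]
-1 0.066 [320.9 366.8] [ 0.686 -0.337  0.098]
-1 0.0605 [320.9 359. ] [ 0.68  -0.338  0.098]
1 0.086 [321.1  77.9] [ 0.537 -0.369  0.102]
1 0.066 [321.1 127.2] [ 0.557 -0.364  0.102]
1 0.0605 [321.1 140. ] [ 0.562 -0.363  0.101]
[ 0.62106713 -0.35054315  0.09972019]
```

Request:
jog_arm --pt "0 0 -3" --pt "0 0 -5" --pt "0 0 -5" --pt "0 0 -5" --turn '[0,0,0,0]'

```text
clock: 24.28
position: [0.6209, -0.3505, 0.0884]
ee_rot: [-0.105, 0.994, 0.008, -0.015]
ft_force: [-14.5, 7.4, 31.4]
grip_width: 0.329
```

Request:
jog_arm --pt "0 0 0" --pt "0 0 0" --pt "0 0 0" --pt "0 0 15" --pt "0 0 40" --pt "0 0 75" --pt "0 0 110" --pt "0 0 140" --pt "0 0 160" --pt "0 0 160" --pt "0 0 160" --turn '[0,0,0,0,0,0,0,0,0,0,0]' --grip 47

```text
clock: 25.2
position: [0.6214, -0.3506, 0.2487]
ee_rot: [-0.105, 0.994, 0.007, -0.014]
ft_force: [-0.1, -0.3, 0.2]
grip_width: 0.551
```

```bash
python3 st.py
cat > ends.py <<'E'
from h import *
# measure seated spits in wrist view: cob boxes & nets
def cobs(p,z):
    m=cv2.inRange(cv2.cvtColor(p['frame'],cv2.COLOR_RGB2HSV),(20,170,90),(32,255,255)); m=cv2.morphologyEx(m,cv2.MORPH_CLOSE,np.ones((7,7))); m=cv2.morphologyEx(m,cv2.MORPH_OPEN,np.ones((5,5)))
    n,L,S,C=cv2.connectedComponentsWithStats(m)
    for i in range(1,n):
        if S[i,4]<800: continue
        r=cv2.minAreaRect(np.argwhere(L==i)[:,::-1].astype(np.float32)); w=np.array([ray(p,q,z)[:2] for q in cv2.boxPoints(r)])
        e=w[1]-w[0]; f=w[2]-w[1]; g=e if np.linalg.norm(e)>np.linalg.norm(f) else f; c=w.mean(0)
        print('cob',C[i].round(),c.round(4),'yaw',(R(np.arctan2(g[1],g[0]))%180).round(1),sorted([np.linalg.norm(e).round(4),np.linalg.norm(f).round(4)]),'g',(c[0]*.2079-c[1]*.978).round(4),(c[0]*.978+c[1]*.2079).round(4))
E
python3 - <<'E'
from ends import *
p=snap('wrist','w10.png'); cobs(p,.106)
for k in ('spit_1_centre','station_1'):
    for d in manip.pinpoint(p,k): w=ray(p,d['at'],.1); print(k,np.round(d['at'],1),round(d['confidence'],2),w.round(4),(w[0]*.2079-w[1]*.978).round(4),(w[0]*.978+w[1]*.2079).round(4))
p=snap('top'); cobs(p,.1)
E
```

```text
25.2 [ 0.6214 -0.3506  0.2487] 102.03621826791841 47.0438835819626 [-0.1 -0.3  0.2] [-0.02 -0.06 -0.01] [-0.1049  0.9943  0.0075 -0.0142]
cob [318. 188.] [ 0.6222 -0.3507] yaw 12.7 [np.float64(0.0286), np.float64(0.1135)] g 0.4723 0.5357
spit_1_centre [319.7 190.2] 0.88 [ 0.6227 -0.3487  0.1   ] 0.4705 0.5365
station_1 [432.6 189.6] 0.94 [ 0.5982 -0.2348  0.1   ] 0.354 0.5363
station_1 [496.  182.5] 0.84 [ 0.5776 -0.1727  0.1   ] 0.289 0.529
station_1 [593.6 257.5] 0.31 [ 0.6357 -0.034   0.1   ] 0.1654 0.6146
```

Station 4 is seated: the press bottomed out at 31 N and the cob centre matches the station. Next is spit C, into station 3.

Request:
jog_arm --pt "-6 30 0" --pt "-13 65 0" --pt "-20 101 0" --pt "-27 137 0" --pt "-34 173 0" --pt "-41 209 0" --pt "-48 245 0" --pt "-55 281 0" --pt "-62 317 0" --pt "-69 353 0" --pt "-76 389 0" --pt "-83 425 0" --turn '[-5,-10,-15,-20,-25,-30,-35,-40,-45,-50,-55,-60]'

```text
clock: 26.4
position: [0.5363, 0.0764, 0.2454]
ee_rot: [0.408, 0.913, 0.015, -0.01]
ft_force: [1.1, 0.2, 1.0]
grip_width: 0.55
```

Request:
jog_arm --pt "-7 36 0" --pt "-14 72 0" --pt "-21 108 0" --pt "-28 144 0" --pt "-35 180 0" --pt "-42 216 0" --pt "-49 252 0" --pt "-54 270 -20" --pt "-54 270 -50" --pt "-54 270 -80" --pt "-54 270 -100" --pt "-54 270 -100" --turn '[-5,-10,-15,-20,-25,-30,-33,-33,-33,-33,-33,-33]'

```text
clock: 27.4
position: [0.4796, 0.3445, 0.1396]
ee_rot: [0.651, 0.759, 0.013, -0.006]
ft_force: [-0.4, -1.0, -0.6]
grip_width: 0.552
```

```bash
python3 st.py
python3 - <<'E'
from ends import *
p=snap('wrist','w11.png'); cobs(p,.042)
p=snap('top');
for d in manip.pinpoint(p,'tray_handle'): print(d, ray(p,d['at'],.04))
E
```

```text
27.4 [0.4796 0.3445 0.1396] 8.804749497494116 47.1457303441037 [-0.4 -1.  -0.6] [-0.04  0.1   0.02] [ 0.6506  0.7593  0.0128 -0.0063]
cob [184. 205.] [0.3668 0.3217] yaw 102.0 [np.float64(0.0323), np.float64(0.1151)] g -0.2384 0.4256
cob [251. 197.] [0.4229 0.3356] yaw 97.9 [np.float64(0.0301), np.float64(0.102)] g -0.2403 0.4834
cob [324. 206.] [0.4851 0.3391] yaw 99.9 [np.float64(0.0284), np.float64(0.1153)] g -0.2308 0.5449
{'at': [385.3, 200.8], 'confidence': 0.67} [ 0.56623797 -0.09495054  0.04      ]
```

Request:
jog_arm --pt "5 -5 -25" --pt "5 -5 -55" --pt "5 -5 -80" --pt "5 -5 -100" --pt "5 -5 -116" --pt "5 -5 -116" --pt "5 -5 -116" --turn '[0.8,0.8,0.8,0.8,0.8,0.8,0.8]'

```text
clock: 28.13
position: [0.4883, 0.3421, 0.0315]
ee_rot: [0.645, 0.764, 0.018, -0.005]
ft_force: [-0.0, 0.4, 0.7]
grip_width: 0.548
```

Request:
jog_arm --pt "0 0 0" --pt "0 0 0" --pt "0 0 0" --pt "0 0 0" --pt "0 0 0" --pt "0 0 0" --turn '[0,0,0,0,0,0]' --grip 0 --grip_force 80

```text
clock: 28.63
position: [0.4896, 0.343, 0.0344]
ee_rot: [0.645, 0.763, 0.02, -0.005]
ft_force: [-1.9, -1.2, 7.1]
grip_width: 0.325
```

Request:
jog_arm --pt "0 0 20" --pt "0 0 45" --pt "0 0 80" --pt "0 0 120" --pt "3 -20 155" --pt "7 -50 180" --pt "12 -85 190" --pt "18 -120 190" --pt "24 -155 190" --pt "30 -190 190" --pt "36 -225 190" --pt "42 -260 190" --turn '[0,0,0,0,6,12,19,26,33,40,46,52]'

```text
clock: 29.63
position: [0.5318, 0.0821, 0.2263]
ee_rot: [0.243, 0.97, 0.016, -0.012]
ft_force: [1.9, 1.0, -1.3]
grip_width: 0.323
```

```bash
python3 st.py
```

```text
29.6333 [0.5318 0.0821 0.2263] 61.851456676022906 27.60342741239951 [ 1.9  1.  -1.3] [-0.11 -0.05  0.02] [ 0.2429  0.9698  0.0165 -0.012 ]
```

Request:
jog_arm --pt "7 -35 0" --pt "14 -70 0" --pt "21 -105 0" --pt "28 -140 0" --pt "35 -175 0" --pt "42 -210 0" --pt "49 -245 0" --pt "56 -280 0" --pt "63 -315 0" --pt "69 -350 0" --pt "74 -374 0" --pt "74 -374 0" --turn '[4,8,12,16,20,24,28,32,36,40,40.2,40.2]' --grip_force 100

```text
clock: 30.63
position: [0.6046, -0.2988, 0.2271]
ee_rot: [-0.102, 0.995, 0.009, -0.017]
ft_force: [0.1, -1.3, -2.4]
grip_width: 0.313
```

Request:
jog_arm --pt "0 0 0" --pt "0 0 0" --pt "0 0 0" --turn '[0,0,0]'

```text
clock: 30.88
position: [0.6048, -0.2983, 0.2281]
ee_rot: [-0.102, 0.995, 0.009, -0.016]
ft_force: [-0.3, -0.1, -1.9]
grip_width: 0.315
```

```bash
python3 - <<'E'
from ends import *
p=snap('wrist','w12.png'); cobs(p,.235)
g=cv2.cvtColor(p['frame'],cv2.COLOR_RGB2GRAY); print(g[60:170:4,312:328].mean(1).round())
for k in ('station_1',):
    for d in manip.pinpoint(p,k): w=ray(p,d['at'],.1); print(k,np.round(d['at'],1),round(d['confidence'],2),w.round(4),(w[0]*.2079-w[1]*.978).round(4),(w[0]*.978+w[1]*.2079).round(4))
spitcheck(p,.0016)
E
python3 st.py
```

```text
cob [260. 198.] [ 0.5812 -0.3331] yaw 14.3 [np.float64(0.0155), np.float64(0.0592)] g 0.4467 0.4992
cob [321. 247.] [ 0.604  -0.2982] yaw 13.3 [np.float64(0.0275), np.float64(0.1083)] g 0.4172 0.5287
[ 25.  25.  25.  54. 170. 114.  71. 150. 151. 150. 174. 174. 171. 170.
 169. 170. 172. 175. 161. 203. 147. 216. 157. 150. 198. 203. 200. 188.]
station_1 [385.5 198.1] 0.78 [ 0.5958 -0.2334  0.1   ] 0.3522 0.5342
station_1 [451.4 196.6] 0.65 [ 0.5817 -0.1709  0.1   ] 0.2881 0.5333
-1 0.086 [321.9 379.9] [ 0.689 -0.28   0.227]
-1 0.066 [321.9 353.8] [ 0.67  -0.284  0.227]
-1 0.0605 [321.9 346.3] [ 0.664 -0.285  0.228]
1 0.086 [322.2  80.9] [ 0.521 -0.315  0.232]
1 0.066 [322.1 126.7] [ 0.54  -0.311  0.231]
1 0.0605 [322.1 138.7] [ 0.546 -0.31   0.231]
30.9833 [ 0.605  -0.2976  0.2278] 101.77096953798537 26.580995390217314 [-0.   1.1 -1. ] [-0.02 -0.03  0.01] [-0.1027  0.9945  0.0096 -0.0165]
```

Request:
jog_arm --pt "1 5 0" --pt "1 5 -25" --pt "1 5 -55" --pt "1 5 -80" --pt "1 5 -98" --pt "1 5 -101" --pt "1 5 -101" --pt "1 5 -101" --turn '[0.3,0.3,0.3,0.3,0.3,0.3,0.3,0.3]'

```text
clock: 31.65
position: [0.6067, -0.2923, 0.1283]
ee_rot: [-0.106, 0.994, 0.009, -0.016]
ft_force: [1.0, -0.6, -1.7]
grip_width: 0.313
```

Request:
jog_arm --pt "0 0 -6" --pt "0 0 -12" --pt "0 0 -18" --pt "0 0 -24" --pt "0 0 -28" --pt "0 0 -31" --pt "0 0 -31" --pt "0 0 -31" --turn '[0,0,0,0,0,0,0,0]'

```text
clock: 32.32
position: [0.6084, -0.2927, 0.1088]
ee_rot: [-0.106, 0.994, 0.008, -0.012]
ft_force: [-31.5, 15.5, 72.8]
grip_width: 0.312
```

```bash
python3 st.py
```

```text
32.3167 [ 0.6084 -0.2927  0.1088] 102.1188652374413 26.635260830418876 [-31.5  15.5  72.8] [3.9  6.84 0.32] [-0.1057  0.9943  0.0083 -0.0123]
```

Request:
jog_arm --pt "0 0 12" --pt "0 0 25" --pt "0 0 25" --pt "0 0 25" --turn '[0,0,0,0]'

```text
clock: 32.65
position: [0.6086, -0.2928, 0.1335]
ee_rot: [-0.106, 0.994, 0.008, -0.012]
ft_force: [-0.2, 0.1, -2.8]
grip_width: 0.313
```

```bash
python3 - <<'E'
from ends import *
p=snap('wrist','w13.png'); 
g=cv2.cvtColor(p['frame'],cv2.COLOR_RGB2GRAY).astype(int); print('up',[(r,int(g[r,312:328].mean())) for r in range(66,150,3)])
c,ax=spitcheck(p,.0016); print('yg c',c[0]*.978+c[1]*.2079,'xg',c[0]*.2079-c[1]*.978)
for k in ('station_1','spit_1_centre'):
    for d in manip.pinpoint(p,k): z=.1 if k[1]=='t' else c[2]; w=ray(p,d['at'],z); print(k,np.round(d['at'],1),round(d['confidence'],2),w.round(4),(w[0]*.2079-w[1]*.978).round(4),(w[0]*.978+w[1]*.2079).round(4))
E
python3 st.py
```

```text
up [(66, 103), (69, 103), (72, 103), (75, 103), (78, 102), (81, 102), (84, 181), (87, 199), (90, 158), (93, 171), (96, 182), (99, 182), (102, 215), (105, 224), (108, 223), (111, 222), (114, 221), (117, 222), (120, 223), (123, 218), (126, 213), (129, 214), (132, 194), (135, 167), (138, 210), (141, 193), (144, 227), (147, 189)]
-1 0.086 [321.6 377.4] [ 0.692 -0.274  0.132]
-1 0.066 [321.6 351.4] [ 0.673 -0.279  0.132]
-1 0.0605 [321.6 343.9] [ 0.667 -0.28   0.132]
1 0.086 [322.   79.1] [ 0.524 -0.311  0.136]
1 0.066 [321.9 124.9] [ 0.544 -0.306  0.135]
1 0.0605 [321.9 136.8] [ 0.549 -0.305  0.135]
yg c 0.5338446847175137 xg 0.4124786219863597
station_1 [414.3 225.4] 0.82 [ 0.5934 -0.2335  0.1   ] 0.3518 0.5318
spit_1_centre [229.1 229.5] 0.85 [ 0.6053 -0.3424  0.1339] 0.4607 0.5208
32.8 [ 0.6076 -0.2923  0.1316] 102.11994199673144 26.857471160436923 [ 0.1  0.1 -1.7] [-0.02 -0.02  0.01] [-0.1057  0.9943  0.009  -0.0136]
```

Request:
jog_arm --pt "-3.5 -0.7 0" --pt "-3.5 -0.7 -8" --pt "-3.5 -0.7 -14" --pt "-3.5 -0.7 -19" --pt "-3.5 -0.7 -23" --pt "-3.5 -0.7 -23" --turn '[0,0,0,0,0,0]'

```text
clock: 33.3
position: [0.6032, -0.2929, 0.107]
ee_rot: [-0.106, 0.994, 0.009, -0.015]
ft_force: [-2.3, -0.7, -3.3]
grip_width: 0.317
```

Request:
jog_arm --pt "0 0 -5" --pt "0 0 -10" --pt "0 0 -14" --pt "0 0 -17" --pt "0 0 -17" --turn '[0,0,0,0,0]'

```text
clock: 33.72
position: [0.6046, -0.2934, 0.098]
ee_rot: [-0.105, 0.994, 0.009, -0.012]
ft_force: [-19.2, 10.9, 52.9]
grip_width: 0.308
```

```bash
python3 st.py;  python3 - <<'E'
from ends import *
p=snap('wrist','w14.png')
g=cv2.cvtColor(p['frame'],cv2.COLOR_RGB2GRAY).astype(int); print('up',[(r,int(g[r,312:328].mean())) for r in range(66,150,3)])
for o in (.0016,.0108): spitcheck(p,o)
E
```

```text
33.7167 [ 0.6046 -0.2934  0.098 ] 102.09814161956173 26.280625744949038 [-19.2  10.9  52.9] [ 2.45  5.32 -0.  ] [-0.1055  0.9943  0.0086 -0.0124]
up [(66, 177), (69, 186), (72, 132), (75, 139), (78, 107), (81, 106), (84, 114), (87, 225), (90, 192), (93, 138), (96, 173), (99, 195), (102, 216), (105, 223), (108, 223), (111, 221), (114, 220), (117, 220), (120, 221), (123, 218), (126, 212), (129, 211), (132, 213), (135, 168), (138, 211), (141, 208), (144, 138), (147, 230)]
-1 0.086 [320.9 380. ] [ 0.689 -0.275  0.098]
-1 0.066 [320.9 353.9] [ 0.669 -0.28   0.098]
-1 0.0605 [320.9 346.4] [ 0.664 -0.281  0.098]
1 0.086 [321.1  80.1] [ 0.521 -0.311  0.102]
1 0.066 [321.1 126.1] [ 0.54  -0.307  0.101]
1 0.0605 [321.1 138.1] [ 0.546 -0.306  0.101]
-1 0.086 [320.9 393.8] [ 0.689 -0.275  0.107]
-1 0.066 [320.9 366.8] [ 0.669 -0.28   0.107]
-1 0.0605 [320.9 359. ] [ 0.664 -0.281  0.107]
1 0.086 [321.1  78. ] [ 0.521 -0.312  0.111]
1 0.066 [321.1 127.3] [ 0.54  -0.307  0.11 ]
1 0.0605 [321.1 140. ] [ 0.546 -0.306  0.11 ]
```

Request:
jog_arm --pt "0 0 3" --pt "0 0 3" --pt "0 0 3" --pt "0 0 15" --pt "0 0 40" --pt "0 0 75" --pt "0 0 110" --pt "0 0 150" --pt "0 0 150" --pt "0 0 150" --turn '[0,0,0,0,0,0,0,0,0,0]' --grip 47

```text
clock: 34.6
position: [0.6056, -0.2939, 0.2509]
ee_rot: [-0.105, 0.994, 0.007, -0.01]
ft_force: [-0.1, -0.8, -0.9]
grip_width: 0.551
```

```bash
python3 - <<'E'
from ends import *
p=snap('wrist','w15.png'); 
for z in (.1,.106,.115): cobs(p,z)
for k in ('station_1','spit_1_centre'):
    for d in manip.pinpoint(p,k): w=ray(p,d['at'],.1); print(k,np.round(d['at'],1),round(d['confidence'],2),w.round(4),(w[0]*.2079-w[1]*.978).round(4),(w[0]*.978+w[1]*.2079).round(4))
E
python3 st.py
```

```text
cob [319. 188.] [ 0.6094 -0.2919] yaw 12.8 [np.float64(0.0284), np.float64(0.117)] g 0.4122 0.5353
cob [261. 188.] [ 0.6222 -0.3505] yaw 13.8 [np.float64(0.0309), np.float64(0.1146)] g 0.4721 0.5356
cob [319. 188.] [ 0.608  -0.2923] yaw 12.8 [np.float64(0.0278), np.float64(0.1147)] g 0.4123 0.5338
cob [261. 188.] [ 0.6204 -0.3497] yaw 13.8 [np.float64(0.0303), np.float64(0.1123)] g 0.471 0.5341
cob [319. 188.] [ 0.6058 -0.2929] yaw 12.8 [np.float64(0.027), np.float64(0.1111)] g 0.4124 0.5315
cob [261. 188.] [ 0.6178 -0.3485] yaw 13.8 [np.float64(0.0294), np.float64(0.1088)] g 0.4693 0.5318
spit_1_centre [261.8 189.9] 0.69 [ 0.6206 -0.3502  0.1   ] 0.4716 0.5342
spit_1_centre [606.1  30.1] 0.69 [ 0.408 -0.068  0.1  ] 0.1513 0.3849
34.75 [ 0.6041 -0.2931  0.2464] 102.10572072944575 46.80275494533038 [ 0.9 -0.1 -0.8] [-0. -0.  0.] [-0.1056  0.9943  0.0092 -0.0135]
```

Request:
jog_arm --pt "-5 35 20" --pt "-10 70 40" --pt "-15 105 50" --pt "-20 130 50" --pt "-20 130 50" --pt "-20 130 50" --pt "-20 130 50" --turn '[0,0,0,0,0,0,0]'

```text
clock: 35.33
position: [0.5836, -0.1638, 0.2952]
ee_rot: [-0.105, 0.994, 0.009, -0.015]
ft_force: [0.0, -0.9, -0.2]
grip_width: 0.549
```

```bash
cat > tri.py <<'E'
from ends import *
def cent(p):
    m=cv2.inRange(cv2.cvtColor(p['frame'],cv2.COLOR_RGB2HSV),(20,170,60),(32,255,255)); m=cv2.morphologyEx(m,cv2.MORPH_CLOSE,np.ones((7,7))); m=cv2.morphologyEx(m,cv2.MORPH_OPEN,np.ones((5,5)))
    n,L,S,C=cv2.connectedComponentsWithStats(m); out=[]
    for i in range(1,n):
        if S[i,4]<800: continue
        q=cv2.boxPoints(cv2.minAreaRect(np.argwhere(L==i)[:,::-1].astype(np.float32))); q=q[np.argsort(q[:,1])]
        out.append(((q[0]+q[1])/2,(q[2]+q[3])/2))   # top-end, bottom-end midpoints
    return sorted(out,key=lambda e:e[0][0])
def fit(p,e,L=.112):
    # heights of both ends from a level/tilted cob of known length, solved in xy-z with x_g known -> report z such that length fits
    from scipy.optimize import brentq
    return brentq(lambda z:np.linalg.norm(ray(p,e[0],z)-ray(p,e[1],z))-L,.02,.25)
E
python3 - <<'E'
from tri import *
p=snap('wrist','w16.png'); print(manip.get_obs()['position'])
for e in cent(p):
    print(np.round(e,1)); 
    for z in (.1,.106): print(z,[((lambda w:(round(float(w[0]*.2079-w[1]*.978),4),round(float(w[0]*.978+w[1]*.2079),4)))(ray(p,x,z))) for x in e])
    print('zlen',fit(p,e))
E
```

```text
[ 0.58359005 -0.16440712  0.29522383]
[[144.7 127.5]
 [160.  226.8]]
0.1 [(0.4726, 0.4775), (0.4724, 0.5946)]
0.106 [(0.4693, 0.4773), (0.4691, 0.5924)]
zlen 0.11505948050758096
[[200.7 126.2]
 [208.3 225.1]]
0.1 [(0.411, 0.476), (0.414, 0.5928)]
0.106 [(0.4087, 0.4758), (0.4118, 0.5906)]
zlen 0.1142593941067281
```

Triangulating the two views puts spits C and D both at z ≈ 0.100 with 60 mm spacing, so both are seated. Next is spit B.

Request:
jog_arm --pt "-11 35 0" --pt "-22 70 0" --pt "-33 105 0" --pt "-44 140 0" --pt "-55 175 0" --pt "-66 210 0" --pt "-77 245 0" --pt "-88 280 0" --pt "-99 315 0" --pt "-110 350 0" --pt "-121 385 0" --pt "-132 420 0" --turn '[-7,-14,-21,-28,-35,-42,-49,-56,-63,-70,-77,-84]'

```text
clock: 36.38
position: [0.4538, 0.2499, 0.2947]
ee_rot: [0.558, 0.83, 0.016, -0.005]
ft_force: [1.8, -0.1, 0.3]
grip_width: 0.552
```

Request:
jog_arm --pt "-9 30 -20" --pt "-20 60 -50" --pt "-28 80 -90" --pt "-28 80 -120" --pt "-28 80 -140" --pt "-28 80 -140" --pt "-28 80 -140" --pt "-28 80 -140" --turn '[-7,-11,-11,-11,-11,-11,-11,-11]'

```text
clock: 37.05
position: [0.4272, 0.3297, 0.1562]
ee_rot: [0.636, 0.772, 0.017, -0.004]
ft_force: [0.8, 0.0, 0.8]
grip_width: 0.545
```

```bash
python3 - <<'E'
from ends import *
p=snap('wrist','w17.png'); cobs(p,.042)
E
python3 st.py
```

```text
cob [248. 189.] [0.3653 0.3224] yaw 102.7 [np.float64(0.03), np.float64(0.1126)] g -0.2394 0.4243
cob [313. 194.] [0.4231 0.329 ] yaw 97.7 [np.float64(0.0295), np.float64(0.114)] g -0.2338 0.4822
37.1 [0.4273 0.3299 0.1566] 11.05392737786906 46.823652682553835 [-0.2 -0.8  1.4] [-0.04  0.01  0.01] [ 0.6355  0.7719  0.0177 -0.0035]
```

Request:
jog_arm --pt "-4 -1 -25" --pt "-4 -1 -55" --pt "-4 -1 -85" --pt "-4 -1 -108" --pt "-4 -1 -124" --pt "-4 -1 -134" --pt "-4 -1 -134" --pt "-4 -1 -134" --turn '[-3.4,-3.4,-3.4,-3.4,-3.4,-3.4,-3.4,-3.4]'

```text
clock: 37.77
position: [0.4241, 0.3293, 0.0238]
ee_rot: [0.658, 0.753, 0.018, -0.003]
ft_force: [0.7, 0.4, 0.2]
grip_width: 0.553
```

```bash
python3 st.py
```

```text
37.7667 [0.4241 0.3293 0.0238] 7.624835068599146 47.217393721896876 [0.7 0.4 0.2] [-0.03  0.03 -0.02] [ 0.6583  0.7525  0.0184 -0.0028]
```

Request:
jog_arm --pt "0 0 0" --pt "0 0 0" --pt "0 0 0" --pt "0 0 0" --pt "0 0 0" --pt "0 0 0" --turn '[0,0,0,0,0,0]' --grip 0 --grip_force 90

```text
clock: 38.27
position: [0.4253, 0.3302, 0.0261]
ee_rot: [0.658, 0.752, 0.02, -0.002]
ft_force: [-2.4, -1.8, 8.5]
grip_width: 0.331
```

Request:
jog_arm --pt "0 0 20" --pt "0 0 45" --pt "0 0 80" --pt "0 0 120" --pt "6 -20 155" --pt "15 -50 180" --pt "25 -85 195" --pt "35 -120 195" --pt "45 -155 195" --pt "56 -190 195" --pt "67 -225 195" --pt "78 -260 195" --turn '[0,0,0,0,6,12,19,26,33,40,46,52]'

```text
clock: 39.27
position: [0.5017, 0.0755, 0.2225]
ee_rot: [0.281, 0.959, 0.018, -0.01]
ft_force: [0.5, 0.0, -1.8]
grip_width: 0.328
```

Request:
jog_arm --pt "11 -35 0" --pt "22 -70 0" --pt "33 -105 0" --pt "44 -140 0" --pt "55 -175 0" --pt "66 -210 0" --pt "77 -245 0" --pt "86 -280 0" --pt "91 -303 0" --pt "91 -303 0" --pt "91 -303 0" --pt "91 -303 0" --turn '[5,10,15,20,25,30,35,40,42.4,42.4,42.4,42.4]'

```text
clock: 40.27
position: [0.5929, -0.2266, 0.2231]
ee_rot: [-0.085, 0.996, 0.013, -0.015]
ft_force: [0.4, 0.5, -3.3]
grip_width: 0.326
```

```bash
cat > hold.py <<'E'
from ends import *
import sys
p=snap('wrist'); g=cv2.cvtColor(p['frame'],cv2.COLOR_RGB2GRAY).astype(int); print([(r,int(g[r,314:328].mean())) for r in range(72,150,3)])
c,ax=spitcheck(p,float(sys.argv[1])); print('c xg,yg',c[0]*.2079-c[1]*.978,c[0]*.978+c[1]*.2079)
for d in manip.pinpoint(p,'station_1'): w=ray(p,d['at'],.1); print(np.round(d['at'],1),round(d['confidence'],2),(w[0]*.2079-w[1]*.978).round(4),(w[0]*.978+w[1]*.2079).round(4))
E
python3 hold.py .011; python3 st.py
```

```text
[(72, 181), (75, 76), (78, 156), (81, 179), (84, 182), (87, 184), (90, 181), (93, 213), (96, 214), (99, 213), (102, 210), (105, 210), (108, 210), (111, 210), (114, 208), (117, 202), (120, 200), (123, 201), (126, 191), (129, 155), (132, 197), (135, 194), (138, 156), (141, 222), (144, 171), (147, 153)]
-1 0.086 [322.  394.4] [ 0.678 -0.212  0.232]
-1 0.066 [322.  367.4] [ 0.658 -0.215  0.232]
-1 0.0605 [322.  359.6] [ 0.653 -0.216  0.232]
1 0.086 [322.2  78.4] [ 0.509 -0.241  0.236]
1 0.066 [322.2 127.7] [ 0.528 -0.238  0.236]
1 0.0605 [322.2 140.5] [ 0.534 -0.237  0.236]
c xg,yg 0.344668148568642 0.5332212618678277
[372.9 189. ] 0.84 0.2922 0.5294
[292.6 179.4] 0.41 0.3668 0.5168
40.3667 [ 0.593  -0.2259  0.2231] 99.77593666037703 28.26936934382283 [ 0.4  0.6 -2.1] [-0.03 -0.06 -0.01] [-0.0854  0.9961  0.0132 -0.0149]
```

Request:
jog_arm --pt "1.5 -7.5 0" --pt "1.5 -7.5 -20" --pt "1.5 -7.5 -50" --pt "1.5 -7.5 -78" --pt "1.5 -7.5 -95" --pt "1.5 -7.5 -100" --pt "1.5 -7.5 -100" --pt "1.5 -7.5 -100" --turn '[2.2,2.2,2.2,2.2,2.2,2.2,2.2,2.2]'

```text
clock: 41.03
position: [0.5952, -0.233, 0.1245]
ee_rot: [-0.105, 0.994, 0.013, -0.014]
ft_force: [0.3, 0.8, -0.7]
grip_width: 0.329
```

```bash
python3 hold.py .01|tail -4; python3 st.py
```

```text
1 0.086 [320.3  78.6] [ 0.512 -0.251  0.137]
1 0.066 [320.3 127.8] [ 0.531 -0.247  0.137]
1 0.0605 [320.3 140.5] [ 0.537 -0.246  0.137]
c xg,yg 0.35219822930907924 0.5341659784711348
41.1333 [ 0.5956 -0.2334  0.1252] 102.00629559169856 27.932097063046193 [ 0.3  0.1 -1.4] [ 0.02 -0.03 -0.02] [-0.1047  0.9943  0.0124 -0.0138]
```

Press, with a 1 mm correction toward −y of the grill.

Request:
jog_arm --pt "-1 0 -6" --pt "-1 0 -12" --pt "-1 0 -18" --pt "-1 0 -24" --pt "-1 0 -30" --pt "-1 0 -36" --pt "-1 0 -38" --pt "-1 0 -38" --turn '[0,0,0,0,0,0,0,0]'

```text
clock: 41.8
position: [0.5945, -0.2336, 0.0897]
ee_rot: [-0.105, 0.994, 0.012, -0.014]
ft_force: [-12.2, 3.7, 23.9]
grip_width: 0.332
```

Seated (TCP 0.0897, bottomed at 24 N). I'll release and fetch A.

Request:
jog_arm --pt "0 0 1" --pt "0 0 1" --pt "0 0 1" --pt "0 0 20" --pt "0 0 50" --pt "0 0 90" --pt "0 0 130" --pt "0 0 160" --pt "-10 25 160" --pt "-23 55 160" --pt "-36 87 160" --pt "-49 119 160" --turn '[0,0,0,0,0,0,0,-5,-10,-16,-22,-28]' --grip 47

```text
clock: 42.8
position: [0.5447, -0.1135, 0.249]
ee_rot: [0.142, 0.99, 0.015, -0.01]
ft_force: [1.5, 0.5, 0.8]
grip_width: 0.553
```

Request:
jog_arm --pt "-13 32 0" --pt "-26 64 0" --pt "-40 97 0" --pt "-54 131 0" --pt "-68 165 0" --pt "-82 199 0" --pt "-96 233 0" --pt "-110 267 0" --pt "-124 301 0" --pt "-138 335 0" --pt "-152 369 0" --pt "-166 403 0" --turn '[-6,-12,-18,-24,-30,-36,-42,-48,-54,-60,-62,-62]'

```text
clock: 43.8
position: [0.3775, 0.2913, 0.2487]
ee_rot: [0.633, 0.774, 0.019, -0.001]
ft_force: [1.0, -0.5, 0.2]
grip_width: 0.551
```

Request:
jog_arm --pt "-8 20 -20" --pt "-14 34 -55" --pt "-14 34 -90" --pt "-14 34 -95" --pt "-14 34 -95" --pt "-14 34 -95" --turn '[0,0,0,0,0,0]'

```text
clock: 44.3
position: [0.3642, 0.3252, 0.1549]
ee_rot: [0.633, 0.774, 0.019, -0.001]
ft_force: [-0.2, 0.5, 0.5]
grip_width: 0.551
```

```bash
python3 - <<'E'
from ends import *
p=snap('wrist','w18.png'); cobs(p,.042)
E
python3 st.py
```

```text
cob [317. 199.] [0.3647 0.3206] yaw 102.1 [np.float64(0.0283), np.float64(0.1145)] g -0.2377 0.4233
44.35 [0.3647 0.3255 0.1557] 11.418664390160247 47.00169859132505 [-0.1 -0.  -0.3] [ 0.01  0.03 -0.03] [ 0.633   0.7739  0.0198 -0.0008]
```

Request:
jog_arm --pt "0 -4 -25" --pt "0 -4 -55" --pt "0 -4 -85" --pt "0 -4 -108" --pt "0 -4 -124" --pt "0 -4 -133" --pt "0 -4 -133" --pt "0 -4 -133" --turn '[0.6,0.6,0.6,0.6,0.6,0.6,0.6,0.6]'

```text
clock: 45.02
position: [0.3657, 0.322, 0.024]
ee_rot: [0.629, 0.777, 0.021, -0.001]
ft_force: [-0.1, 0.2, 0.7]
grip_width: 0.552
```

Request:
jog_arm --pt "0 0 0" --pt "0 0 0" --pt "0 0 0" --pt "0 0 0" --pt "0 0 0" --pt "0 0 0" --turn '[0,0,0,0,0,0]' --grip 0 --grip_force 90

```text
clock: 45.52
position: [0.3669, 0.3228, 0.0263]
ee_rot: [0.629, 0.777, 0.022, -0.0]
ft_force: [-2.1, -1.9, 11.3]
grip_width: 0.327
```

Request:
jog_arm --pt "0 0 20" --pt "0 0 45" --pt "0 0 80" --pt "0 0 120" --pt "9 -20 155" --pt "21 -50 180" --pt "36 -85 195" --pt "51 -120 195" --pt "66 -155 195" --pt "81 -190 195" --pt "96 -225 195" --pt "111 -258 195" --turn '[0,0,0,0,6,12,19,26,33,40,46,52]'

```text
clock: 46.52
position: [0.4708, 0.081, 0.2227]
ee_rot: [0.256, 0.966, 0.021, -0.008]
ft_force: [1.6, 0.4, -1.9]
grip_width: 0.333
```

Request:
jog_arm --pt "15 -35 0" --pt "30 -70 0" --pt "45 -105 0" --pt "60 -140 0" --pt "75 -175 0" --pt "90 -210 0" --pt "104 -240 0" --pt "104 -240 0" --pt "104 -240 0" --pt "104 -240 0" --turn '[6,12,18,24,30,36,38,38,38,38]'

```text
clock: 47.35
position: [0.5748, -0.1585, 0.2233]
ee_rot: [-0.073, 0.997, 0.017, -0.014]
ft_force: [0.1, 0.0, -2.1]
grip_width: 0.33
```

```bash
python3 hold.py .0097; python3 st.py
```

```text
[(72, 162), (75, 144), (78, 150), (81, 173), (84, 175), (87, 178), (90, 175), (93, 225), (96, 224), (99, 215), (102, 217), (105, 204), (108, 202), (111, 203), (114, 202), (117, 196), (120, 193), (123, 193), (126, 195), (129, 146), (132, 188), (135, 193), (138, 127), (141, 213), (144, 192), (147, 142)]
-1 0.086 [322.1 392.3] [ 0.66  -0.145  0.231]
-1 0.066 [322.1 365.3] [ 0.64  -0.148  0.231]
-1 0.0605 [322.1 357.6] [ 0.635 -0.149  0.231]
1 0.086 [322.4  78.4] [ 0.49  -0.171  0.235]
1 0.066 [322.3 127.3] [ 0.51  -0.168  0.235]
1 0.0605 [322.3 140. ] [ 0.515 -0.167  0.235]
c xg,yg 0.2741624019049137 0.5295716283041515
[300.9 197.5] 0.81 0.2888 0.5309
47.45 [ 0.5748 -0.1576  0.2233] 98.41005028308102 27.782678083624365 [-0.2  0.  -2.3] [-0.06 -0.04 -0.07] [-0.0735  0.997   0.0171 -0.014 ]
```

Request:
jog_arm --pt "7 -17 0" --pt "7 -17 -20" --pt "7 -17 -50" --pt "7 -17 -78" --pt "7 -17 -95" --pt "7 -17 -100" --pt "7 -17 -100" --pt "7 -17 -100" --turn '[3.6,3.6,3.6,3.6,3.6,3.6,3.6,3.6]'

```text
clock: 48.12
position: [0.5824, -0.174, 0.1247]
ee_rot: [-0.105, 0.994, 0.016, -0.014]
ft_force: [-0.0, -0.4, -0.9]
grip_width: 0.329
```

```bash
python3 hold.py .0097|tail -3; python3 st.py
```

```text
1 0.0605 [320.4 140.4] [ 0.524 -0.187  0.136]
c xg,yg 0.2920121408714032 0.5339084145288924
[222.7 235.8] 0.22 0.3504 0.5333
48.2167 [ 0.5828 -0.1745  0.1253] 102.03987569198685 28.205523582586554 [ 0.8 -0.  -1.3] [-0.05  0.03 -0.  ] [-0.105   0.9942  0.0162 -0.0132]
```

Request:
jog_arm --pt "-1 0 -6" --pt "-1 0 -12" --pt "-1 0 -18" --pt "-1 0 -24" --pt "-1 0 -30" --pt "-1 0 -36" --pt "-1 0 -38" --pt "-1 0 -38" --turn '[0,0,0,0,0,0,0,0]'

```text
clock: 48.88
position: [0.5816, -0.1746, 0.0899]
ee_rot: [-0.105, 0.994, 0.016, -0.013]
ft_force: [-14.2, 3.0, 29.2]
grip_width: 0.328
```

Request:
jog_arm --pt "0 0 1" --pt "0 0 1" --pt "0 0 1" --pt "0 0 20" --pt "0 0 50" --pt "0 0 90" --pt "-20 -20 130" --pt "-30 -40 165" --pt "-30 -50 190" --pt "-30 -50 190" --pt "-30 -50 190" --pt "-30 -50 190" --turn '[0,0,0,0,0,0,0,0,0,0,0,0]' --grip 47

```text
clock: 49.88
position: [0.5516, -0.2239, 0.2785]
ee_rot: [-0.105, 0.994, 0.017, -0.014]
ft_force: [-1.3, 0.0, -0.2]
grip_width: 0.549
```

```bash
python3 st.py
python3 - <<'E'
from tri import *
p=snap('wrist','w19.png')
G=lambda w:(round(float(w[0]*.2079-w[1]*.978),4),round(float(w[0]*.978+w[1]*.2079),4))
for e in cent(p): print(np.round(e,1).tolist(),[G(ray(p,x,.1)) for x in e],'zlen',round(fit(p,e),4))
for k,z in (('selector_grip',.101),('tray_handle',.04)):
    for d in manip.pinpoint(p,k): w=ray(p,d['at'],z); print(k,np.round(d['at'],1),round(d['confidence'],2),w.round(4),G(w))
    for d in manip.outline_of(p,k): print(d['confidence'],d['extent'])
s=[d for d in manip.pinpoint(p,'selector_grip')]
a=cv2.resize(p['frame'],(480,300))
u,v=[int(x) for x in s[0]['at']] if s else (150,60)
y0=max(0,v-45);x0=max(0,u-50); b=cv2.resize(p['frame'][y0:y0+94,x0:x0+100],(320,300),interpolation=cv2.INTER_CUBIC); print('crop org',x0,y0,3.2)
cv2.imwrite('pics/fin.png',np.hstack([a,b])[:,:,::-1])
E
```

```text
49.8833 [ 0.5516 -0.2239  0.2785] 102.0505154855793 46.890526953593096 [-1.3  0.  -0.2] [-0.04 -0.07 -0.01] [-0.1052  0.9942  0.0168 -0.0139]
[[186.89999389648438, 170.60000610351562], [200.8000030517578, 267.70001220703125]] [(0.4733, 0.4792), (0.4708, 0.5967)] zlen 0.1154
[[244.39999389648438, 168.60000610351562], [247.60000610351562, 259.79998779296875]] [(0.4111, 0.4773), (0.4146, 0.5873)] zlen 0.0941
[[299.0, 169.0], [299.0, 264.0]] [(0.3513, 0.478), (0.3534, 0.5939)] zlen 0.111
[[353.20001220703125, 168.60000610351562], [349.3999938964844, 263.1000061035156]] [(0.2912, 0.4779), (0.2922, 0.5939)] zlen 0.1112
selector_grip [321.9  77.1] 0.75 [ 0.443  -0.2394  0.101 ] (0.3263, 0.3835)
0.69 [300.0, 58.1, 337.9, 105.8]
tray_handle [402.9 199.2] 0.98 [ 0.5633 -0.0978  0.04  ] (0.2128, 0.5305)
tray_handle [464.1 326.8] 0.21 [0.7439 0.056  0.04  ] (0.0999, 0.7392)
0.93 [203.6, 152.8, 414.1, 244.0]
0.65 [601.5, 138.2, 638.7, 270.2]
crop org 271 32 3.2
```

View pics/fin.png

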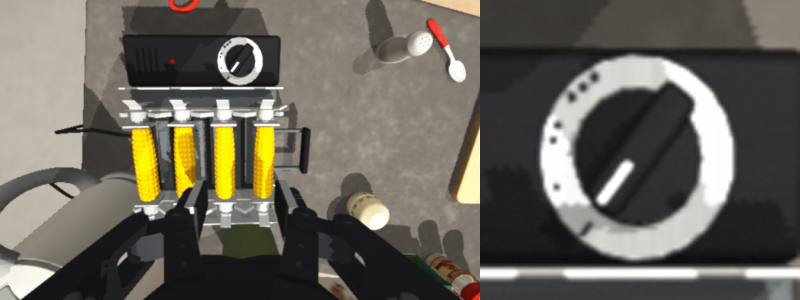

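```bash
python3 - <<'E'
from h import *
p=snap('wrist'); c=lambda x,y:(271+(x-480)/3.2,32+y/3.2)
for z in (.106,):
    t,h=ray(p,c(680,95),z),ray(p,c(603,195),z); d=h-t; print(t,h,(t+h)/2,np.linalg.norm(d),'pointer yaw',R(np.arctan2(d[1],d[0])))
    l=ray(p,c(600,203),z)-ray(p,c(630,163),z); print('white line yaw',R(np.arctan2(l[1],l[0])))
print('ring centre',ray(p,c(637,155),.0715),'disc',ray(p,c(637,143),.079))
G=lambda x,y:(x*.2079+y*.978,-x*.978+y*.2079)
for n,q in (('bar',(585,228)),('1',(557,187)),('2',(555,133)),('3',(583,86))):
    w=ray(p,c(*q),.0715)-ray(p,c(637,155),.0715); print(n,R(np.arctan2(w[1],w[0])))
E
python3 st.py
```

```text
[ 0.42714506 -0.23140403  0.106     ] [ 0.46092136 -0.24889764  0.106     ] [ 0.44403321 -0.24015084  0.106     ] 0.03803767202613859 pointer yaw -27.380795530612737
white line yaw -26.627566196460908
ring centre [ 0.44294725 -0.2404814   0.0715    ] disc [ 0.44009811 -0.24135098  0.079     ]
bar -25.192650188936828
1 -57.222526917387356
2 -91.73486890969608
3 -127.84940302154337
50.2333 [ 0.5516 -0.2242  0.2792] 102.04898856663748 46.848488494537015 [-0.1  0.  -0.1] [-0.03 -0.03  0.03] [-0.1051  0.9942  0.0166 -0.0138]
```

The picture shows all four spits lined up in the stations, the tray handle in place and the pointer at the bar mark (585,228). The two-dot mark is at (555,133). Now the selector.

Request:
jog_arm --pt "-25 -4 0" --pt "-50 -8 0" --pt "-80 -12 0" --pt "-108 -16 0" --pt "-108 -16 -30" --pt "-108 -16 -60" --pt "-108 -16 -90" --pt "-108 -16 -110" --pt "-108 -16 -120" --pt "-108 -16 -120" --pt "-108 -16 -120" --turn '[-7,-14,-21,-28,-35,-38.5,-38.5,-38.5,-38.5,-38.5,-38.5]' --grip 32

```text
clock: 51.15
position: [0.4439, -0.2403, 0.1598]
ee_rot: [0.228, 0.973, 0.02, -0.007]
ft_force: [0.4, 0.1, 0.7]
grip_width: 0.372
```

```bash
python3 - <<'E'
from h import *
p=snap('wrist','w20.png')
for d in manip.pinpoint(p,'selector_grip'): print(np.round(d['at'],1),round(d['confidence'],2),ray(p,d['at'],.101).round(4))
print('expect',proj(p,(.4435,-.24,.101)))
m=cv2.inRange(cv2.cvtColor(p['frame'],cv2.COLOR_RGB2HSV),(0,0,190),(180,40,255))[140:330,230:420]
n,L,S,C=cv2.connectedComponentsWithStats(m)
for i in range(1,n):
    if S[i,4]>40:
        r=cv2.minAreaRect(np.argwhere(L==i)[:,::-1].astype(np.float32)); b=cv2.boxPoints(r)+[230,140]; w=np.array([ray(p,q,.106)[:2] for q in b]); e=w[1]-w[0];f=w[2]-w[1]; g=e if np.hypot(*e)>np.hypot(*f) else f
        print(S[i],(C[i]+[230,140]).round(),w.mean(0).round(4),R(np.arctan2(g[1],g[0])).round(1),np.hypot(*e).round(4),np.hypot(*f).round(4))
E
python3 st.py
```

```text
[318.6 216.9] 0.67 [ 0.4441 -0.2396  0.101 ]
expect [317.74285554 216.38615095]
[  48   26   79   75 2163] [318. 198.] [ 0.4337 -0.2357] -24.6 0.0529 0.0544
[136  64  49  38 200] [392. 221.] [ 0.4697 -0.1956] 102.2 0.0428 0.0029
[86 88  5 21 88] [318. 238.] [ 0.4569 -0.2466] -26.5 0.0029 0.0156
[ 92 110  30  23 120] [337. 261.] [ 0.4799 -0.2427] 102.7 0.0277 0.0027
[171 112  19  26 304] [413. 265.] [ 0.508  -0.1946] -21.3 0.0136 0.021
[ 57 143  21  16  73] [297. 291.] [ 0.4881 -0.2801] 102.7 0.0199 0.0025
[100 158  29  24 308] [349. 311.] [ 0.5248 -0.2549] 102.8 0.0237 0.0177
[ 98 176  12  14  86] [335. 324.] [ 0.5286 -0.2676] 126.6 0.0139 0.0054
51.25 [ 0.4445 -0.2406  0.1608] 63.56038788374877 32.1820511170797 [ 0.1 -0.2  0.4] [-0.03 -0.01 -0.02] [ 0.2284  0.9733  0.02   -0.0063]
```

Request:
jog_arm --pt "0 0 -20" --pt "0 0 -45" --pt "0 0 -65" --pt "0 0 -74" --pt "0 0 -74" --pt "0 0 -74" --turn '[0,0,0,0,0,0]'

```text
clock: 51.75
position: [0.4451, -0.2409, 0.0879]
ee_rot: [0.228, 0.973, 0.02, -0.006]
ft_force: [0.8, -0.8, 0.5]
grip_width: 0.377
```

Request:
jog_arm --pt "0 0 0" --pt "0 0 0" --pt "0 0 0" --pt "0 0 0" --pt "0 0 0" --turn '[0,0,0,0,0]' --grip 0 --grip_force 50

```text
clock: 52.17
position: [0.4463, -0.2414, 0.0898]
ee_rot: [0.228, 0.973, 0.02, -0.004]
ft_force: [-1.1, 0.9, 5.5]
grip_width: 0.138
```

Request:
jog_arm --pt "0 0 0" --pt "0 0 0" --pt "0 0 0" --pt "0 0 0" --pt "0 0 0" --pt "0 0 0" --pt "0 0 0" --pt "0 0 0" --pt "0 0 0" --pt "0 0 0" --pt "0 0 0" --pt "0 0 0" --turn '[-7,-14,-21,-28,-35,-42,-49,-56,-63,-68.8,-68.8,-68.8]'

```text
clock: 53.17
position: [0.4443, -0.2428, 0.0899]
ee_rot: [0.739, 0.673, 0.017, 0.007]
ft_force: [-6.3, -4.7, -1.6]
grip_width: 0.135
```

```bash
python3 st.py
```

```text
53.1667 [ 0.4443 -0.2428  0.0899] -5.353472289138943 11.545774248723436 [-6.3 -4.7 -1.6] [-1.01  1.87  0.02] [0.7391 0.6733 0.0173 0.0068]
```

Turned by 68.9°. I'll release, lift and check.

Request:
jog_arm --pt "0 0 0" --pt "0 0 0" --pt "0 0 0" --pt "0 0 15" --pt "0 0 40" --pt "0 0 75" --pt "0 0 110" --pt "0 0 150" --pt "0 0 180" --pt "0 0 180" --pt "0 0 180" --turn '[0,0,0,0,0,0,0,0,0,0,0]' --grip 34

```text
clock: 54.08
position: [0.4454, -0.2429, 0.2723]
ee_rot: [0.739, 0.674, 0.019, 0.009]
ft_force: [-0.6, -0.4, -0.2]
grip_width: 0.402
```

Run:
```python
from h import *
p=snap('wrist','w21.png'); o=manip.get_obs(); print(o['position'],o['ft_force'])
print('expect',proj(p,(.4435,-.24,.101)))
u,v=proj(p,(.4435,-.24,.106)).astype(int)
m=cv2.inRange(cv2.cvtColor(p['frame'],cv2.COLOR_RGB2HSV),(0,0,170),(180,50,255))
n,L,S,C=cv2.connectedComponentsWithStats(m)
for i in range(1,n):
    if 12<S[i,4]<600 and np.hypot(*(C[i]-[u,v]))<40:
        q=cv2.boxPoints(cv2.minAreaRect(np.argwhere(L==i)[:,::-1].astype(np.float32))); w=np.array([ray(p,x,.106)[:2] for x in q]); e=w[1]-w[0];f=w[2]-w[1]; g=e if np.hypot(*e)>np.hypot(*f) else f
        r=ray(p,C[i],.106)[:2]-[.4435,-.24]; print(S[i],C[i].round(),'line yaw',R(np.arctan2(g[1],g[0])).round(1),'radial',R(np.arctan2(r[1],r[0])).round(1),np.hypot(*r).round(4))
t=snap('top'); s=snap('scene')
for n,pp in (('top',t),('scene',s),('wrist',p)):
    for k,z in (('tray_handle',.04),('timer',0),('salt',0),('mug',0),('spit_1_centre',.1)):
        for d in manip.pinpoint(pp,k)[:4]:
            if d['confidence']>.4: print(n,k,round(d['confidence'],2),ray(pp,d['at'],z).round(3))
```

```text
[ 0.44469753 -0.24263404  0.27051165] [ 0.08614115 -0.61794749 -0.38686431]
expect [312.66909765 180.25325449]
[341 152  13  40 118] [347. 171.] line yaw -77.6 radial 10.7 0.0383
top timer 0.78 [0.66  0.071 0.   ]
top salt 0.59 [0.373 0.019 0.   ]
top salt 0.51 [ 0.653 -0.378  0.   ]
top mug 0.68 [0.771 0.085 0.   ]
top spit_1_centre 0.93 [ 0.622 -0.358  0.1  ]
scene tray_handle 0.74 [ 0.566 -0.095  0.04 ]
scene tray_handle 0.45 [ 0.586 -0.278  0.04 ]
scene salt 0.83 [0.364 0.014 0.   ]
scene mug 0.51 [0.775 0.084 0.   ]
scene spit_1_centre 0.75 [ 0.436 -0.244  0.1  ]
scene spit_1_centre 0.5 [ 0.627 -0.354  0.1  ]
wrist tray_handle 0.73 [ 0.623 -0.247  0.04 ]
wrist tray_handle 0.65 [ 0.56  -0.094  0.04 ]
wrist salt 0.51 [ 0.597 -0.265  0.   ]
wrist spit_1_centre 0.79 [ 0.625 -0.353  0.1  ]
```

Run:
```python
from tri import *
p=snap('wrist'); g=cv2.cvtColor(p['frame'],cv2.COLOR_RGB2GRAY).astype(np.float32)
c=np.array([.4440,-.2400])
for dx in (0,.002,-.002):
  b=[]
  for th in range(-180,180,5):
    a=np.radians(th); b.append(max(np.mean([cv2.getRectSubPix(g,(1,1),tuple(map(float,proj(p,(c[0]+dx+r*np.cos(a),c[1]+r*np.sin(a),.106)))))[0,0] for r in np.arange(.010,.017,.001)]) for _ in [0]))
  i=np.argsort(b)[::-1][:5]; print(dx,[(-180+5*int(k),int(b[k])) for k in i],'median',int(np.median(b)))
G=lambda w:(round(float(w[0]*.2079-w[1]*.978),4),round(float(w[0]*.978+w[1]*.2079),4))
for e in cent(p): print([G(ray(p,x,.1)) for x in e],'zlen',round(fit(p,e),4))
```

```text
0 [(-95, 247), (-90, 236), (-100, 168), (-85, 139), (-60, 88)] median 32
0.002 [(-100, 245), (-105, 227), (-95, 185), (-110, 136), (-65, 113)] median 33
-0.002 [(-85, 247), (-80, 213), (-90, 198), (-75, 115), (-130, 93)] median 33
[(0.292, 0.5961), (0.2916, 0.4783)] zlen 0.1156
[(0.3526, 0.5959), (0.3519, 0.4783)] zlen 0.1151
[(0.4133, 0.5957), (0.4107, 0.4789)] zlen 0.1129
[(0.4721, 0.5975), (0.4723, 0.4805)] zlen 0.1135
```

```bash
python3 -c "
from h import *
print(manip.hand_in(), manip.get_obs()['clock'])"
```

```text
the job is handed in; nothing more can be done
the job is handed in; nothing more can be done
```

I handed the job in at about 54 s of the 210 s: the tray is home, all four corn-cob spits are in stations 1–4, and the selector was then turned to two dots. I only touched the tray, the spits and the selector, and the gripper was clear of everything at the end.

**Last checks**
- **Tray:** the handle stands about 57 mm in front of the grill, and the stop was felt when pushing it in.
- **Spits:** all four cobs sit at the 60 mm station spacing. In the last picture their apparent heights agree within 3 mm. Each press bottomed out with the spit axis about 100 mm up.
- **Selector:** the pointer measures about -95° in world yaw. The calculated two-dot position is -95.3°.
- **Bystanders:** the salt mill, mug and timer read where they started, within camera error; in the last pictures the timer was found only in the top view.

**What went wrong or is uncertain**
- **Jams:** two presses jammed on the first try. Station 4 reached 54 N at the wrist, either because the spit sat slightly too far toward the far wall or because the wrist touched the kettle. Station 3 reached 73 N because the spit was about 3 mm off. Both went in after I shifted the spit, and at station 4 also turned the tool round. The bottoming press at station 3 reached 53 N. I do not know whether the gripper's body itself pressed on anything with over 40 N.
- **Seating evidence:** I had used up the picture views before the end, so the final state was checked only by numbers. One length reading for the station 3 spit disagreed because a finger hid part of it; its other readings were fine.

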